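# Split a press-fit supply housing with a wedge and pack the kit on a transit slab

### The job

Open the press-fit housing in the jig with the wedge, pressing it down into the seam at the left and right ends in turn, a little deeper each time, so that the front half comes away evenly and never cocks; touch the front half with the fingers only once both its ends are clear of the keeper. Lift the front half onto its long outline on the transit slab, put the wedge back in its rest, and lay every inline supply module in the slab's pinwheel of four outlines, one to an outline, lying along it. Do not knock over the pump bottle or the dropper bottle.

Things in the scene. Friction and masses are not known exactly. Their poses are not given: they have to be found in the camera images.
- front_half: the front half, origin on the lower edge of its seam face, in the middle of its length
- slab: fixed plywood transit slab, 126 (x) x 196 (y) x 6 mm, on the bench; origin at the centre of its underside. Dark outlines: four for modules in a pinwheel, one for the front half
- slot_1 (a point): centre of a module outline, on the slab's top, 76 x 28 mm, long side along the slab's x; axes as the slab's
- slot_2 (a point): the same, long side along the slab's y
- slot_3 (a point): the same, long side along the slab's x
- slot_4 (a point): the same, long side along the slab's y
- half_place (a point): centre of the front half's outline, on the slab's top, 108 (slab x) x 54 (slab y) mm: the half stands here on its underside, its length along the slab's x, either way round
- bottle: white pump bottle with a blue neck, 66 mm thick, 126 mm high; origin under its middle; leave standing
- dropper: amber dropper bottle with a black cap, 34 mm thick, 98 mm high; origin under its middle; leave standing
- mod_1 (a point): centre of a loose black inline supply module, 26 (x) x 74 (y) x 22 mm: a box 66 mm long and an 8 mm long red plug at its +y end; the point is half-way along the 74 mm and half-way up (there are 3 or 4 modules, all alike; absent ones have no reading)
- mod_2 (a point): centre of a loose black inline supply module, 26 (x) x 74 (y) x 22 mm: a box 66 mm long and an 8 mm long red plug at its +y end; the point is half-way along the 74 mm and half-way up
- mod_3 (a point): centre of a loose black inline supply module, 26 (x) x 74 (y) x 22 mm: a box 66 mm long and an 8 mm long red plug at its +y end; the point is half-way along the 74 mm and half-way up
- mod_4 (a point): centre of a loose black inline supply module, 26 (x) x 74 (y) x 22 mm: a box 66 mm long and an 8 mm long red plug at its +y end; the point is half-way along the 74 mm and half-way up
- jig: fixed aluminium jig plate, 134 (x, from -79 to +55) x 116 (y) x 12 mm; origin on the bench under the middle of the housing's seam. y runs along the seam to its left end, +x to the rear half, -x to the loose front half. The grey rear half is bolted down: 42 (x) x 104 (y) mm, its top 57 mm over the bench, its seam face upright at x = 0. The front half stands loose on the plate against it, its top level with the rear half's
- pry_left (a point): left pry place, between two pale inlays: in the plane of the rear half's seam face, 42 mm left (+y) of the middle, 57 mm over the bench (housing top); axes as the jig's. The seam's upper edges are bevelled: a V 9 mm wide at the top (5 mm in the front half, 4 in the rear), 16 mm deep, closing to a shut seam 41 mm over the bench, shut from there down to the plate at 12 mm
- pry_right (a point): right pry place: the same, 42 mm to the right (-y). Between the two, a dark steel keeper on the rear half covers the middle 30 mm of the seam and overhangs the front half by 6 mm, 2 mm above its top; it reaches 68 mm over the bench. The front half can be lifted once it is more than 6 mm away
- edge_left (a point): point on the front half's seam face at the left pry place, at the foot of the bevel, 29 mm over the half's underside. Its -x in the jig's frame is the gap there: 0.3 mm at the start; the halves are parted when both gaps exceed 6.5 mm. A skew over 0.075 rad (one end leading by 6 mm) cocks it. When one end is pried the other may close up a little
- edge_right (a point): the same at the right pry place
- rib (a point): point to grasp on the front half's grip rib, 73 mm over the half's underside, 28 mm over its flat top and 12 mm below the rib's top; the rib is 14 mm thick (x), 46 mm long (y), 40 mm high above the flat top, its middle plane 33 mm in front (-x) of the seam face. Axes as the front half's (as the jig's at the start)
- half_base (a point): centre of the front half's underside, 25 mm in front of its seam face; the half is 50 (x) x 104 (y) x 45 mm without the rib, about 0.7 kg, held on the jig by friction alone (about 3 to 6 N); axes as the front half's
- wedge_grip (a point): centre of the wedge's black handle, 20 (x) x 32 (y) x 65 mm, z up; the loose tool stands blade down in its rest. Handle's shoulder 32.5 mm, blade's tip 82.5 mm below this point. Polished steel blade 20 mm wide (y): flat face looks to +x, flush with the handle's +x face; 2 mm thick at the tip, growing on the -x side to 11 mm at 30 mm above it, then even. Work it with the flat face to the rear half
- rest_seat (a point): where wedge_grip lies, with the same axes, when the wedge is home in its rest: a fixed wooden block, 40 x 50 mm, 55 mm high, with a pocket 17 (x) x 26 (y) mm, 52 mm deep, centred 4.5 mm to +x of this point, 3 mm wider than the blade all round; the handle's shoulder sits on its rim, 32.5 mm below this point

How it is judged:
By the outcome, as a careful person would: the job done as asked, in the order asked, and still so for the second after the job is handed in, with the robot touching nothing.
Of module_1, module_2, module_3, module_4 only 3 to 4 are there at a start; the rules pass over those that are not, and their reading is None.
At some moment in a run one of module_1, module_2, module_3, module_4 may be knocked a few centimetres aside while the robot is not near it.
It also fails if it takes over 208 s, if anything falls off the work surface, if the arm or the gripper's body presses on something with over 40 N, if the wrist force passes 120 N, or if a joint passes its speed limit or range.

### The arm

A 6-joint arm with a two-finger parallel gripper is mounted at the origin on the work surface; the furniture and walls round the work are solid. World frame = base frame: x ahead of the robot, y to its left, z up, the work surface at z = 0. Lengths are in m, angles in degrees, forces in N, time in s.
With the tool pointing down it reaches from about 0.35 to 0.875 m from the base axis. Payload 4.2 kg.
Tool frame: the origin (TCP) lies on the centre line of the jaws, within the pads' length; the fingertips stand tip_reach ahead of it and the grasp point (between the pads) is the TCP (tip_reach is the distance from the TCP to the fingertips, in m); z points along the fingers, y is the line along which they close (so a half turn about z gives the same grasp; the last joint's range is limited). The gripper opens to 87 mm and grips with 3 to 60 N. Pads are 19 mm wide; open, the fingers measure 117 mm over their backs; the gripper's body (75 mm by 190 mm) begins 51 mm behind the grasp point.
Start: joints at [-58.522, 22.042, 0.453, 0, -68.411, -14.817], TCP at [0.179, -0.599, 0.242] pointing down, gripper open.
Joint ranges: [-179.83, 179.83], [-69.29, 118.12], [-61.27, 80.66], [-181.25, 117.63], [-171.15, -9.14], [-177.46, 177.46]. Speed limits (degrees/s): [159.86, 159.86, 180, 180, 180, 180].

### API

Orientations are given as a 3x3 rotation matrix whose columns are the frame's x, y, z axes.
In Python, from station import sense, capture, finish_job, tip_reach gives the robot as it stands.
- The arm moves only by the tool arm_command, never from a script. Its argument "deltas" is a list of rows, each a list of 7 numbers: the turn, a rotation vector about the tool's x, y, z in rad, then the shift along the tool's x, y, z in cm, then the closure, from -1 (fully open) to 1 (shut), so that 0 is half open. In form: [[rx, ry, rz, dx, dy, dz, hand], ...]. A call has 1 to 8 rows; each row is the pose to reach, as a shift and turn from the pose commanded when the call began, along the tool's axes at that moment; what a row does not reach only later rows make up. A row lasts 1/12 s, in which the tool goes at most 41.7 mm and 7.16 degrees, less where a joint would pass 70% of its speed; a pose out of reach is approached as far as the arm can. A call with a gripper value outside its range is refused whole. The fingers move at their own pace and stop on an object; the grip force is fixed at half the most. Time passes only in rows, so rows that repeat a pose let the fingers close. It gives the time, the measured TCP pose, the force, the opening and the grip force at its end, in the units of the state.
- sense(): the state, without advancing time (a new reading comes with each control period).
- capture(name): name is "scene" or "top"; returns a dict with "pixels" (384x512x3 uint8, blue, green, red), "fovy" (degrees; the focal length in pixels is half the picture's height over the tangent of half this angle, whatever the lens; pixels are square), "cx", "cy" (the principal point, pixels), "k1" (the pictures are not rectified: a ray, as slopes to the right and down, at radius r is drawn at 1 + k1 r^2 times it, then the intrinsics apply), "rvec" (rotation vector, rad) and "tvec" (3), from world to camera coordinates, as OpenCV has them. Camera axes: x right, y down, z forward; pixel columns grow to the right and rows downward; lengths in m; the calibration is good to about 2 mm. A picture is of the moment at which its call begins. There is no depth.
- finish_job(): hands the job in; it is judged then, once.
The state is a dict: "time_s": time; "joints": joint angles; "joint_velocities": joint speeds; "effort": joint torques, N m; "tcp_pos": TCP position; "ee_rot": TCP orientation; "wrist_force": force on the tool from outside, world axes, zero at the start; "moment": the same for the moment, N m; "gripper_width": opening from 0.0 (shut) to 1.0 (fully open); "gripper_force": force on a finger pad.
Only numpy, scipy, OpenCV 4.12 (cv2) and the standard library are available. Lean on these libraries where they do the work, as an engineer would, in place of code of your own. Each camera call takes 0.05 s, during which the arm holds its last target. There are 200 camera calls.

## Working session

There is one attempt and no reset: what is moved stays moved. The work goes in short steps, Python scripts to look and compute and a tool call to move; the robot and the scene stay as the last step left them, time stands still between calls to the robot, and variables do not carry over. Pictures are saved under pics/ and viewed, at most 14 in all, crops included, and the job is handed in when it is done.

Besides the shell and the picture viewer there is one more tool, called after "Request:" as name(argument=value, ...), one argument or row to a line, values as JSON. arm_command: Moves the arm, as the interface text tells. Its arguments: {"type":"object","properties":{"deltas":{"type":"array"}},"required":["deltas"]}

```bash
ls; mkdir -p pics; cat > h.py <<'E'
import numpy as np, cv2
from station import sense, capture, finish_job, tip_reach
def K(c):
    f=192/np.tan(np.radians(c["fovy"])/2); return np.array([[f,0,c["cx"]],[0,f,c["cy"]],[0,0,1.]])
def D(c): return np.array([c["k1"],0,0,0,0.])
def RT(c): return cv2.Rodrigues(np.array(c["rvec"],float))[0], np.array(c["tvec"],float)
def ray(c,uv):
    R,t=RT(c); p=cv2.undistortPoints(np.array(uv,float).reshape(-1,1,2),K(c),D(c)).reshape(-1,2)
    d=np.c_[p,np.ones(len(p))]@R; return -R.T@t, d
def onz(c,uv,z):
    o,d=ray(c,uv); return o+d*((z-o[2])/d[:,2])[:,None]
def proj(c,P):
    return cv2.projectPoints(np.array(P,float).reshape(-1,1,3),np.array(c["rvec"],float),np.array(c["tvec"],float),K(c),D(c))[0].reshape(-1,2)
def tri(c1,p1,c2,p2):
    o1,d1=ray(c1,p1);o2,d2=ray(c2,p2);d1,d2=d1[0],d2[0]
    A=np.c_[d1,-d2]; s=np.linalg.lstsq(A,o2-o1,rcond=None)[0]
    a,b=o1+s[0]*d1,o2+s[1]*d2; return (a+b)/2,np.linalg.norm(a-b)
E
python3 - <<'E'
from h import *
s=sense(); print(s, tip_reach if not callable(tip_reach) else tip_reach())
for n in ("scene","top"):
    c=capture(n); cv2.imwrite(f"pics/{n}0.png",cv2.resize(c["pixels"],(800,600),interpolation=cv2.INTER_CUBIC))
    import pickle; pickle.dump(c,open(f"{n}0.pkl","wb")); R,t=RT(c)
    print(n,c["fovy"],c["k1"],c["cx"],c["cy"],-R.T@t,R[2])
E
```

```text
pics
{'time_s': 0.0, 'joints': array([-5.85232299e+01,  2.20903608e+01,  3.80344143e-01, -3.07038911e-02,
       -6.84116544e+01, -1.48167162e+01]), 'joint_velocities': array([-0.01725782, -0.08503512, -0.00785926, -0.01282821,  0.07674212,
        0.04433553]), 'effort': array([-7.36611146e-04, -3.90665781e+01,  1.87407857e+01,  4.21998516e+00,
        1.10874287e-02, -2.28088898e-04]), 'tcp_pos': array([ 0.17904954, -0.59821468,  0.2404632 ]), 'ee_rot': array([[-9.58079246e-01, -2.86502514e-01, -6.83827627e-04],
       [-2.86503324e-01,  9.58077009e-01,  2.07122528e-03],
       [ 6.17482762e-05,  2.18031685e-03, -9.99997621e-01]]), 'wrist_force': array([-0.36088435, -0.03347466,  0.40094111]), 'moment': array([0.00571674, 0.02375594, 0.05134003]), 'gripper_force': 0.0, 'gripper_width': 1.000108223748672} 0.019
scene 51.39908298578544 -0.09722308040851607 253.11213586769028 190.84842786577227 [ 0.03690467 -0.45295312  0.55269722] [ 0.64931663  0.51582129 -0.55885267]
top 42.4629933066643 -0.18138539061842146 249.87608099861865 197.55048885422374 [0.48841676 0.00122326 1.22315447] [ 0.07503307  0.00892927 -0.99714107]
```

View pics/scene0.png

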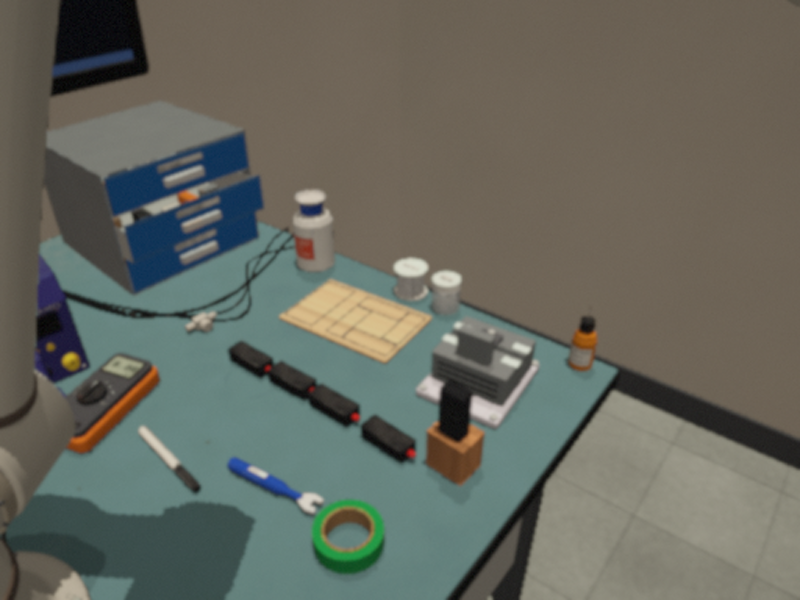

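View pics/top0.png

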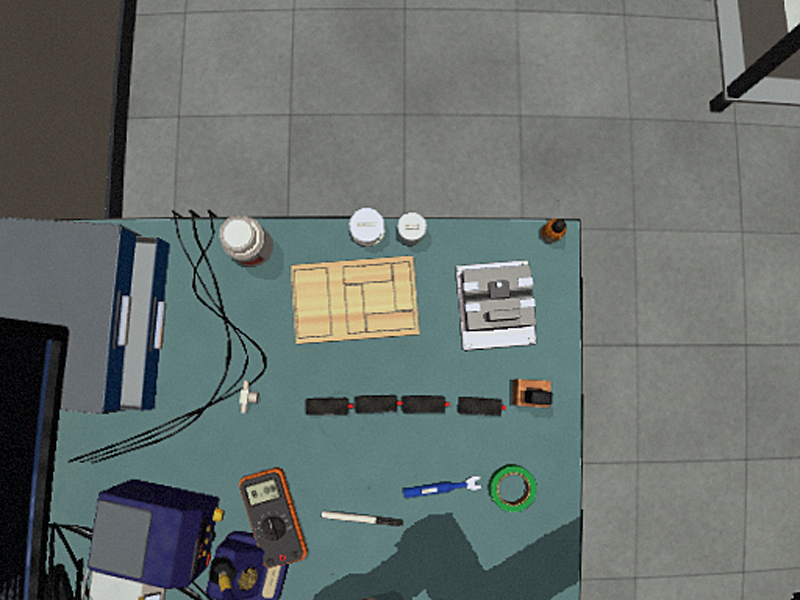

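The scene view shows the housing on its jig at (480,360), the wedge in its rest at (455,430), four modules in a row from (250,358) to (390,437), and the slab at (355,318). In the top view (800 px wide), the jig is at (497,305), the wedge at (535,395), the slab at (355,300), and the modules lie along y≈405 with their red plugs to the right.

```bash
python3 - <<'E'
from h import *; import pickle
t=pickle.load(open("top0.pkl","rb"))["pixels"]; s=pickle.load(open("scene0.pkl","rb"))["pixels"]
a=cv2.resize(t[155:275,280:380],(500,600),interpolation=cv2.INTER_CUBIC)
cv2.imwrite("pics/a.png",a)
b=cv2.resize(s[195:315,255:355],(500,600),interpolation=cv2.INTER_CUBIC)
cv2.imwrite("pics/b.png",b[:, :])
E
```

```text
(no output)
```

View pics/a.png

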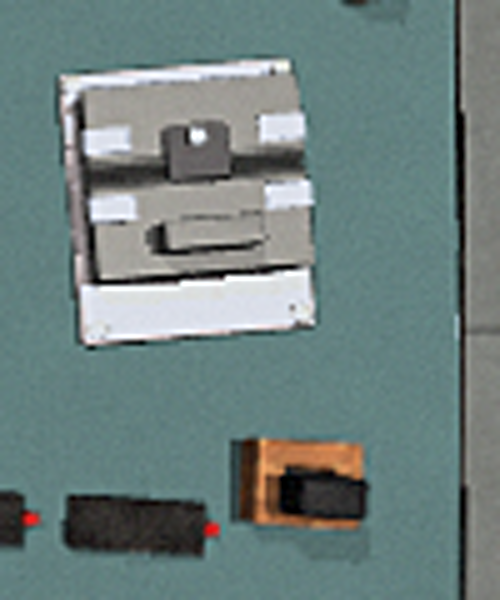

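View pics/b.png

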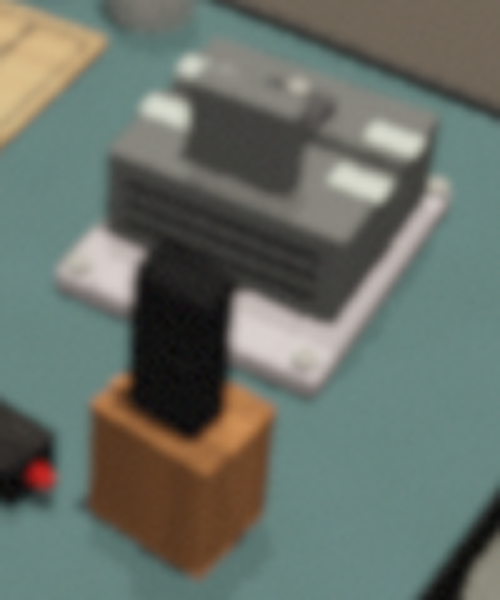

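The crops show the jig turned a few degrees, four pale inlays, and the shut seam between the left pair (crop a 110,172) and the right pair (285,160). The keeper is at (195,150) with its white dot, the rib at (212,235), and the wedge handle at (325,492) over the wooden rest at (305,482).

```bash
cat > m.py <<'E'
from h import *
def comps(m,amin,roi):
    u0,v0,u1,v1=roi; mm=np.zeros_like(m); mm[v0:v1,u0:u1]=m[v0:v1,u0:u1]
    out=[]
    for c in cv2.findContours(mm,cv2.RETR_EXTERNAL,cv2.CHAIN_APPROX_NONE)[0]:
        M=cv2.moments(c)
        z=np.zeros_like(m); cv2.drawContours(z,[c],-1,1,-1); A=z.sum()
        if A>=amin:
            ys,xs=np.nonzero(z); out.append((int(A),(round(xs.mean(),2),round(ys.mean(),2)),cv2.minAreaRect(np.c_[xs,ys].astype(np.float32)),c))
    return out
def masks(im):
    b,g,r=[im[...,i].astype(int) for i in range(3)]; mx=im.max(2).astype(int);mn=im.min(2).astype(int)
    return dict(white=((mn>170)&(mx-mn<45)).astype(np.uint8), black=(mx<75).astype(np.uint8), red=((r>140)&(g<80)&(b<80)).astype(np.uint8),
      wood=((r>150)&(g>120)&(r-b>40)).astype(np.uint8), orange=((r-b>70)&(r-g>35)&(g>55)).astype(np.uint8))
E
python3 - <<'E'
from m import *; import pickle
T=pickle.load(open("top0.pkl","rb"));S=pickle.load(open("scene0.pkl","rb"))
rois={"top":dict(white=(285,160,350,230),black=(180,240,370,275),red=(190,240,340,275),wood=(180,155,275,225),orange=(320,235,365,270)),
 "scene":dict(white=(260,195,350,280),black=(140,210,310,300),red=(160,220,275,300),wood=(175,175,280,232),orange=(265,260,315,310))}
for n,c in(("top",T),("scene",S)):
    ms=masks(c["pixels"])
    for k,roi in rois[n].items():
        for A,ce,rect,_ in comps(ms[k],6,roi): print(n,k,A,ce,[np.round(v,1).tolist() if not np.isscalar(v) else round(v,1) for v in rect])
E
```

```text
top white 512 (np.float64(318.66), np.float64(215.95)) [[318.9, 215.9], [11.3, 46.2], 85.6]
top white 6 (np.float64(310.5), np.float64(209.0)) [[310.5, 209.0], [5.0, 0.0], 180.0]
top white 7 (np.float64(295.43), np.float64(207.29)) [[295.5, 207.5], [3.0, 1.0], 90.0]
top white 7 (np.float64(321.0), np.float64(203.0)) [[321.0, 203.0], [6.0, 0.0], 180.0]
top white 48 (np.float64(302.5), np.float64(196.08)) [[302.5, 196.0], [4.0, 9.0], 90.0]
top white 49 (np.float64(337.2), np.float64(193.63)) [[337.5, 193.5], [9.0, 5.0], 0.0]
top white 7 (np.float64(319.0), np.float64(181.71)) [[319.0, 182.0], [2.0, 2.0], 90.0]
top white 48 (np.float64(301.06), np.float64(182.6)) [[301.1, 182.7], [5.3, 9.0], 76.0]
top white 11 (np.float64(293.45), np.float64(180.73)) [[293.5, 180.5], [5.0, 1.0], 90.0]
top white 49 (np.float64(335.88), np.float64(180.02)) [[335.9, 180.1], [5.4, 8.7], 80.5]
top white 122 (np.float64(312.75), np.float64(169.68)) [[314.5, 170.7], [5.1, 45.5], 85.2]
top black 301 (np.float64(306.45), np.float64(259.48)) [[306.5, 259.4], [27.6, 10.7], 3.6]
top black 293 (np.float64(209.05), n
[... 1537 characters left out ...]
t64(280.58)) [[248.2, 281.1], [38.8, 17.3], 32.5]
scene black 1083 (np.float64(291.77), np.float64(253.28)) [[293.0, 255.0], [54.0, 32.0], 90.0]
scene black 1309 (np.float64(188.58), np.float64(245.26)) [[188.3, 245.1], [93.6, 16.1], 29.5]
scene black 228 (np.float64(301.46), np.float64(222.56)) [[301.0, 222.4], [21.7, 13.2], 20.6]
scene red 16 (np.float64(263.06), np.float64(289.69)) [[263.0, 289.5], [3.0, 4.0], 90.0]
scene red 12 (np.float64(227.42), np.float64(266.25)) [[227.5, 266.5], [3.0, 3.0], 90.0]
scene wood 2664 (np.float64(228.35), np.float64(204.33)) [[226.6, 204.0], [90.6, 37.9], 20.6]
scene orange 251 (np.float64(294.06), np.float64(280.78)) [[291.2, 276.8], [31.4, 18.9], 31.0]
```

```bash
python3 - <<'E'
from m import *; import pickle
T=pickle.load(open("top0.pkl","rb"));S=pickle.load(open("scene0.pkl","rb"))
for n,a,b in [("FL",(302.5,196.08),(287.61,216.58)),("FR",(337.2,193.63),(326.24,231.02)),("RR",(335.88,180.02),(333.39,222.29)),("RL",(301.06,182.6),(292.55,207.6)),("mod plug R",(322,260.5),(263.06,289.69)),("plug2",(286,258.5),(227.42,266.25))]:
    print(n,*[np.round(v*1000,1) for v in tri(T,a,S,b)], np.round(onz(T,[a],.057)*1000,1)[0,:2],np.round(onz(S,[b],.057)*1000,1)[0,:2])
up=lambda q,o:[((u+.5)/5-.5+o[0],(v+.5)/5-.5+o[1]) for u,v in q]
q=up([(82,346),(314,325),(291,60),(60,75)],(280,155)); P=onz(T,q,.012)[:,:2]; print("plate FL FR RR RL",np.round(P*1000,1).tolist())
qs=up([(57,280),(312,393),(447,190)],(255,195)); print("scene FL,FR,RR",np.round(onz(S,qs,.012)*1000,1)[:,:2].tolist())
# slab
ct=max(comps(masks(T["pixels"])["wood"],1000,(180,155,275,225)),key=lambda c:c[0]); cs=max(comps(masks(S["pixels"])["wood"],1000,(175,175,280,232)),key=lambda c:c[0])
for c,k in((T,ct),(S,cs)):
    P=onz(c,k[3].reshape(-1,2),.006)[:,:2]*1000; print("slab",[np.round(v,1) for v in cv2.minAreaRect(P.astype(np.float32))])
for k in comps(masks(T["pixels"])["black"],250,(180,240,370,275)):
    P=onz(T,k[3].reshape(-1,2),.022)[:,:2]*1000; print("mod",[np.round(v,1) for v in cv2.minAreaRect(P.astype(np.float32))],np.round(onz(T,[k[1]],.022)*1000,1))
# wedge handle top (top view: full black minus visible sides) & scene
qt=up([(283,470),(310,466),(367,481),(367,520),(300,513),(283,512)],(280,155)); print("handle z120",np.round(onz(T,qt,.12)*1000,1)[:,:2].tolist(),"z55",np.round(onz(T,qt,.055)*1000,1)[:,:2].tolist())
qs=up([(140,268),(160,240),(232,283),(212,300)],(255,195)); print("handle scene z120 L,F..",np.round(onz(S,qs,.12)*1000,1)[:,:2].tolist())
qb=up([(133,400),(190,437),(228,398)],(255,195)); print("handle shoulder scene z55",np.round(onz(S,qb,.055)*1000,1)[:,:2].tolist())
qr=up([(240,438),(363,442),(363,527),(240,521),(260,438)],(280,155)); print("rest z55",np.round(onz(T,qr,.055)*1000,1)[:,:2].tolist())
qr=up([(92,400),(210,473),(275,408)],(255,195)); print("rest scene z55",np.round(onz(S,qr,.055)*1000,1)[:,:2].tolist())
E
```

```text
FL [ 579.3 -111.8   60.4] 2.2 [ 580.3 -113. ] [ 582.2 -108.6]
FR [ 586.3 -195.4   60.3] 0.1 [ 586.5 -195.9] [ 590.  -193.8]
RR [ 618.9 -192.9   59.8] 0.6 [ 619.  -193.1] [ 622.5 -191.6]
RL [ 609.6 -106.3   63.1] 7.0 [ 612.4 -109.7] [614.  -99.6]
mod plug R [ 426.  -164.8   15.6] 0.2 [ 428.2 -159.2] [ 395.9 -186.9]
plug2 [430.8 -76.7  16. ] 0.1 [432.8 -74.1] [ 400.7 -105.4]
plate FL FR RR RL [[515.6, -101.3], [526.2, -216.1], [657.6, -205.7], [649.3, -90.7]]
scene FL,FR,RR [[513.8, -105.6], [522.1, -218.0], [658.5, -202.7]]
slab [array([595.5,  70.4]), array([125. , 196.2]), np.float64(4.7)]
slab [array([595.8,  69.4]), array([128.3, 196.6]), np.float64(5.1)]
mod [array([ 429. , -126.2]), array([67.3, 25.8]), np.float64(86.5)] [[ 428.9 -126.    22. ]]
mod [array([427.6, 109.2]), array([26.7, 70.6]), np.float64(0.6)] [[427.1 110.2  22. ]]
mod [array([431. , -38.8]), array([26.6, 70.3]), np.float64(0.3)] [[431.7 -38.3  22. ]]
mod [array([430.6,  36.3]), array([26.6, 70.3]), np.float64(0.4)] [[431.4  35.9  22. ]]
handle z120 [[457.9, -182.4], [459.7, -194.6], [453.0, -220.5], [435.5, -220.5], [438.7, -190.1], [439.2, -182.4]] z55 [[456.1, -193.3], [458.0, -206.2], [450.9, -233.5], [432.4, -233.5], [435.8, -201.4], [436.3, -193.3]]
handle scene z120 L,F.. [[439.4, -192.6], [454.4, -190.1], [451.4, -219.8], [440.9, -219.1]]
handle shoulder scene z55 [[443.4, -189.8], [441.1, -214.7], [464.0, -215.0]]
rest z55 [[471.3, -172.8], [469.4, -231.7], [429.1, -231.6], [432.1, -172.8], [471.3, -182.3]]
rest scene z55 [[434.9, -178.7], [431.8, -228.8], [469.8, -230.3]]
```

```bash
cat >> h.py <<'E'
from scipy.spatial.transform import Rotation as Ro
def go(x,y,z,yaw,s=None,q=True):
    """delta row (rad, cm) from the measured pose to TCP x,y,z [mm], tool y at yaw [deg], pointing down"""
    s=s or sense(); R=np.array(s["ee_rot"]); a=np.radians(yaw)
    Y=np.array([np.cos(a),np.sin(a),0]); Z=np.array([0,0,-1.]); G=np.c_[np.cross(Y,Z),Y,Z]
    r=Ro.from_matrix(R.T@G).as_rotvec(); d=R.T@(np.array([x,y,z])/1000-s["tcp_pos"])*100
    print("tcp",np.round(s["tcp_pos"]*1000,1),"yaw",round(float(np.degrees(np.arctan2(R[1,1],R[0,1]))),1),"t",round(s["time_s"],1),"F",np.round(s["wrist_force"],1),"->",np.round(r,3).tolist(),np.round(d,2).tolist())
E
python3 -c "
from h import *
go(320,-390,240,140); go(446,-205,190,177.5)"
```

```text
tcp [ 179.1 -598.3  240.5] yaw 106.7 t 0.1 F [ 0.4 -0.7 -0.6] -> [0.002, 0.0, -0.582] [-19.47, 15.92, 0.08]
tcp [ 179.1 -598.3  240.5] yaw 106.7 t 0.1 F [ 0.4 -0.7 -0.6] -> [0.002, 0.001, -1.237] [-36.84, 30.02, 5.11]
```

Request:
arm_command(
  deltas=[
    [0, 0, -0.12, -4, 3.2, 0, -1],
    [0, 0, -0.24, -8, 6.4, 0, -1],
    [0, 0, -0.36, -12, 9.6, 0, -1],
    [0, 0, -0.48, -16, 12.8, 0, -1],
    [0, 0, -0.582, -19.5, 15.9, 0, -1],
    [0, 0, -0.582, -19.5, 15.9, 0, -1],
    [0, 0, -0.582, -19.5, 15.9, 0, -1],
  ],
)

```text
time_s: 0.68
tcp_pos: [0.3229, -0.3859, 0.2415]
ee_rot: [[-0.638, -0.77, 0.001], [-0.77, 0.638, 0.001], [-0.001, 0.0, -1.0]]
wrist_force: [-0.8, -0.6, -0.7]
gripper_width: 1.003
gripper_force: 0.0
```

```bash
python3 -c "
from h import *
go(446,-205,190,177.5)"
```

```text
tcp [ 322.9 -385.9  241.5] yaw 140.4 t 0.7 F [-0.8 -0.6 -0.7] -> [-0.0, 0.001, -0.648] [-21.78, 2.05, 5.18]
```

Request:
arm_command(
  deltas=[
    [0, 0, -0.12, -4, 0.4, 1, -1],
    [0, 0, -0.24, -8, 0.8, 2, -1],
    [0, 0, -0.36, -12, 1.2, 3, -1],
    [0, 0, -0.48, -16, 1.6, 4, -1],
    [0, 0, -0.6, -20, 1.9, 5, -1],
    [0, 0, -0.648, -21.8, 2.05, 5.2, -1],
    [0, 0, -0.648, -21.8, 2.05, 5.2, -1],
    [0, 0, -0.648, -21.8, 2.05, 5.2, -1],
  ],
)

```text
time_s: 1.35
tcp_pos: [0.445, -0.2095, 0.189]
ee_rot: [[-0.049, -0.999, -0.001], [-0.999, 0.049, 0.0], [-0.0, 0.002, -1.0]]
wrist_force: [0.6, 0.0, 0.1]
gripper_width: 1.006
gripper_force: 0.0
```

Request:
arm_command(
  deltas=[
    [0, 0, 0, 0, 0, 0, -1],
    [0, 0, 0, 0, 0, 0, -1],
    [0, 0, 0, 0, 0, 0, -1],
  ],
)

```text
time_s: 1.6
tcp_pos: [0.4443, -0.2112, 0.1897]
ee_rot: [[-0.052, -0.999, 0.0], [-0.999, 0.052, -0.0], [0.0, -0.0, -1.0]]
wrist_force: [-0.5, -0.0, -0.2]
gripper_width: 1.001
gripper_force: 0.0
```

```bash
python3 - <<'E'
from h import *
go(446,-205,92,177.5)
import pickle
s=capture("scene");t=capture("top");pickle.dump((s,t),open("1.pkl","wb"))
a=cv2.resize(s["pixels"][150:330,210:360],(500,600),interpolation=cv2.INTER_CUBIC)
cv2.imwrite("pics/c.png",a)
p=np.array(sense()["tcp_pos"]); print(proj(s,[p,p+[0,0,-.019]]).tolist())
E
```

```text
tcp [ 444.3 -211.2  189.7] yaw 177.0 t 1.6 F [-0.5 -0.  -0.2] -> [-0.0, -0.0, -0.008] [-0.63, -0.14, 9.77]
[[296.41252679909115, 216.47623532574454], [295.71681456934687, 226.4240838020987]]
```

View pics/c.png

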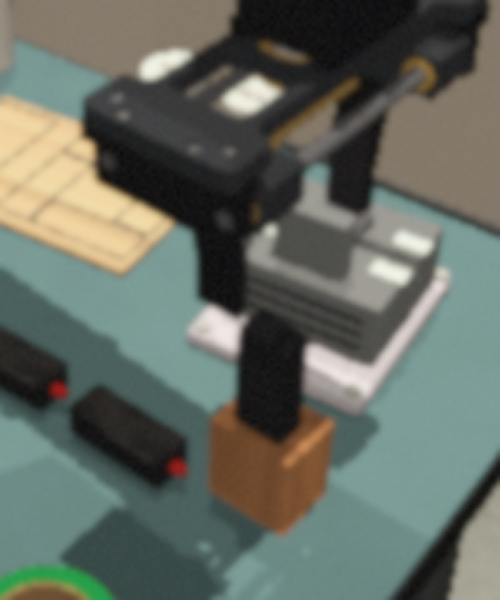

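The gripper straddles the wedge. The fingertips in the picture (midpoint (295.5,226.5)) match the projected tool point, so the calibration holds. Next I descend.

Request:
arm_command(
  deltas=[
    [0, 0, -0.008, -0.62, -0.15, 2, -1],
    [0, 0, -0.008, -0.62, -0.15, 4.5, -1],
    [0, 0, -0.008, -0.62, -0.15, 7, -1],
    [0, 0, -0.008, -0.62, -0.15, 8.8, -1],
    [0, 0, -0.008, -0.62, -0.15, 9.7, -1],
    [0, 0, -0.008, -0.62, -0.15, 9.7, -1],
    [0, 0, -0.008, -0.62, -0.15, 9.7, -1],
  ],
)

```text
time_s: 2.28
tcp_pos: [0.447, -0.2046, 0.0929]
ee_rot: [[-0.042, -0.999, 0.0], [-0.999, 0.042, -0.0], [0.0, -0.0, -1.0]]
wrist_force: [-0.3, 0.1, -0.0]
gripper_width: 1.002
gripper_force: 0.0
```

```bash
python3 - <<'E'
from h import *
go(446,-205,92,177.5)
E
```

```text
tcp [ 447.  -204.6   92.9] yaw 177.6 t 2.3 F [-0.3  0.1 -0. ] -> [-0.0, -0.0, 0.001] [0.05, 0.09, 0.09]
```

Close, and check the side forces.

Request:
arm_command(
  deltas=[
    [0, 0, 0, 0, 0.1, 0, 1],
    [0, 0, 0, 0, 0.1, 0, 1],
    [0, 0, 0, 0, 0.1, 0, 1],
    [0, 0, 0, 0, 0.1, 0, 1],
    [0, 0, 0, 0, 0.1, 0, 1],
    [0, 0, 0, 0, 0.1, 0, 1],
    [0, 0, 0, 0, 0.1, 0, 1],
    [0, 0, 0, 0, 0.1, 0, 1],
  ],
)

```text
time_s: 2.95
tcp_pos: [0.4457, -0.2041, 0.0926]
ee_rot: [[-0.042, -0.999, 0.0], [-0.999, 0.042, 0.0], [-0.0, -0.0, -1.0]]
wrist_force: [-0.0, 0.7, 0.7]
gripper_width: 0.476
gripper_force: 0.0
```

Request:
arm_command(
  deltas=[
    [0, 0, 0, 0, 0, 0, 1],
    [0, 0, 0, 0, 0, 0, 1],
    [0, 0, 0, 0, 0, 0, 1],
    [0, 0, 0, 0, 0, 0, 1],
    [0, 0, 0, 0, 0, 0, 1],
    [0, 0, 0, 0, 0, 0, 1],
  ],
)

```text
time_s: 3.45
tcp_pos: [0.4456, -0.2041, 0.0925]
ee_rot: [[-0.042, -0.999, -0.0], [-0.999, 0.042, 0.0], [-0.0, 0.0, -1.0]]
wrist_force: [-0.1, 0.1, -0.3]
gripper_width: 0.227
gripper_force: 30.0
```

Request:
arm_command(
  deltas=[
    [0, 0, 0, 0, 0, -1.5, 1],
    [0, 0, 0, 0, 0, -4, 1],
    [0, 0, 0, 0, 0, -6.5, 1],
    [0, 0, 0, 0, 0, -8.5, 1],
    [0, 0, 0, 0, 0, -9, 1],
    [0, 0, 0, 0, 0, -9, 1],
  ],
)

```text
time_s: 3.95
tcp_pos: [0.4463, -0.2042, 0.1838]
ee_rot: [[-0.042, -0.999, 0.003], [-0.999, 0.042, -0.0], [0.0, -0.003, -1.0]]
wrist_force: [0.4, -0.2, -0.8]
gripper_width: 0.231
gripper_force: 30.0
```

```bash
python3 - <<'E'
from h import *
go(586.5,-111.5,164,184.4)
E
```

```text
tcp [ 446.3 -204.2  183.8] yaw 177.6 t 4.0 F [ 0.4 -0.2 -0.8] -> [-0.003, -0.0, -0.119] [-9.85, -13.61, 2.02]
```

Request:
arm_command(
  deltas=[
    [0, 0, -0.03, -2, -2.7, 0, 1],
    [0, 0, -0.05, -4, -5.5, 0, 1],
    [0, 0, -0.08, -6, -8.3, 0.5, 1],
    [0, 0, -0.1, -8, -11, 1, 1],
    [0, 0, -0.119, -9.85, -13.6, 1.8, 1],
    [0, 0, -0.119, -9.85, -13.6, 2, 1],
    [0, 0, -0.119, -9.85, -13.6, 2, 1],
    [0, 0, -0.119, -9.85, -13.6, 2, 1],
  ],
)

```text
time_s: 4.62
tcp_pos: [0.5843, -0.1114, 0.1604]
ee_rot: [[0.077, -0.997, -0.004], [-0.997, -0.077, 0.0], [-0.0, 0.004, -1.0]]
wrist_force: [-0.3, 0.3, -1.5]
gripper_width: 0.228
gripper_force: 30.0
```

Request:
arm_command(
  deltas=[
    [0, 0, 0, 0, 0, 0, 1],
    [0, 0, 0, 0, 0, 0, 1],
    [0, 0, 0, 0, 0, 0, 1],
  ],
)

```text
time_s: 4.87
tcp_pos: [0.5851, -0.1121, 0.163]
ee_rot: [[0.076, -0.997, 0.001], [-0.997, -0.076, 0.0], [-0.0, -0.001, -1.0]]
wrist_force: [0.2, -0.1, -0.7]
gripper_width: 0.231
gripper_force: 30.0
```

```bash
python3 - <<'E'
from h import *
go(586.5,-111.5,164,184.4)
s=capture("scene");t=capture("top")
a=cv2.resize(s["pixels"][180:270,260:360],(800,600)[:1]+(720,),interpolation=cv2.INTER_CUBIC)[:600]
cv2.imwrite("pics/d.png",a)
S=sense();p=S["tcp_pos"];R=S["ee_rot"]
fw=-R[:,1]; lf=-R[:,0]
for nm,q in dict(tipL=p+.010*fw+.01*lf-[0,0,.0875],tipR=p+.010*fw-.01*lf-[0,0,.0875],tipback=p+.008*fw-.01*lf-[0,0,.0875],shoulderR=p+.010*fw-.016*lf-[0,0,.0375]).items():
    u=proj(s,[q])[0]; print(nm,np.round(q*1000,1),u.round(1),((u-[260,180])*8).round())
E
```

```text
tcp [ 585.1 -112.1  163. ] yaw -175.6 t 4.9 F [ 0.2 -0.1 -0.7] -> [-0.001, 0.0, -0.001] [-0.04, -0.14, -0.1]
tipL [ 594.6 -101.2   75.6] [288.4 205. ] [227. 200.]
tipR [ 596.1 -121.1   75.6] [297.  208.2] [296. 226.]
tipback [ 594.1 -121.2   75.6] [296.5 208.7] [292. 230.]
shoulderR [ 596.6 -127.1  125.6] [301.2 188.4] [329.  67.]
```

View pics/d.png

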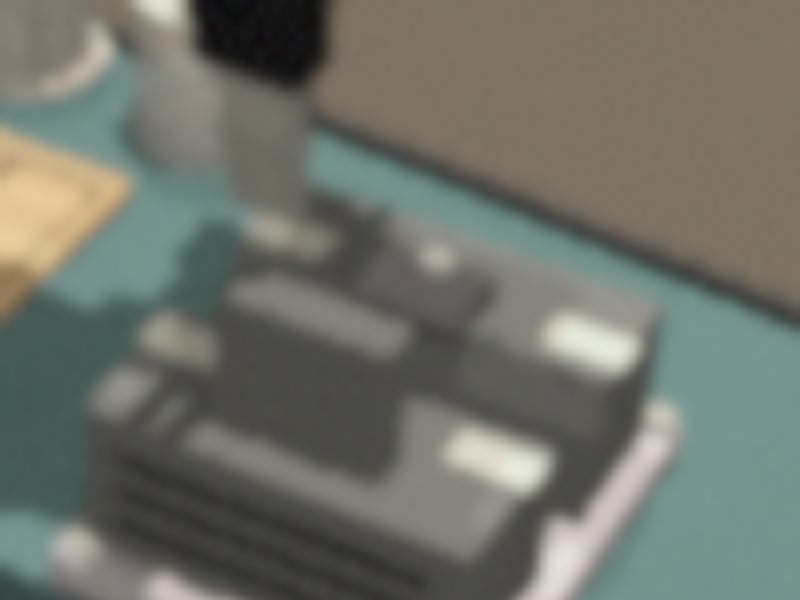

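The blade tip hangs at crop (232..300, 200) over the left pry place, within a pixel of its projection. The seam midpoints are at crop (234,287) on the left and (544,402) on the right. I'll lower the tip into the V and find the rear bevel by touch.

Request:
arm_command(
  deltas=[
    [0, 0, 0, -0.04, -0.14, 0.4, 1],
    [0, 0, 0, -0.04, -0.14, 0.9, 1],
    [0, 0, 0, -0.04, -0.14, 1.4, 1],
    [0, 0, 0, -0.04, -0.14, 1.9, 1],
    [0, 0, 0, -0.04, -0.14, 2.3, 1],
    [0, 0, 0, -0.04, -0.14, 2.5, 1],
    [0, 0, 0, -0.04, -0.14, 2.5, 1],
    [0, 0, 0, -0.04, -0.14, 2.5, 1],
  ],
)

```text
time_s: 5.63
tcp_pos: [0.5871, -0.1109, 0.1374]
ee_rot: [[0.077, -0.997, -0.0], [-0.997, -0.077, -0.0], [0.0, 0.0, -1.0]]
wrist_force: [0.1, -0.2, -0.3]
gripper_width: 0.228
gripper_force: 30.0
```

Request:
arm_command(
  deltas=[
    [0, 0, 0, 0, 0, 0, 1],
    [0, 0, 0, 0, 0, 0, 1],
  ],
)

```text
time_s: 5.8
tcp_pos: [0.5873, -0.1109, 0.1379]
ee_rot: [[0.077, -0.997, 0.001], [-0.997, -0.077, -0.0], [0.0, -0.001, -1.0]]
wrist_force: [0.9, 0.2, -1.3]
gripper_width: 0.226
gripper_force: 30.0
```

Request:
arm_command(
  deltas=[
    [0, 0, 0, 0, -0.05, 0, 1],
    [0, 0, 0, 0, -0.1, 0, 1],
    [0, 0, 0, 0, -0.1, 0, 1],
  ],
)

```text
time_s: 6.05
tcp_pos: [0.588, -0.1109, 0.1377]
ee_rot: [[0.077, -0.997, -0.0], [-0.997, -0.077, -0.0], [0.0, 0.0, -1.0]]
wrist_force: [-0.5, 0.2, -1.2]
gripper_width: 0.227
gripper_force: 30.0
```

Request:
arm_command(
  deltas=[
    [0, 0, 0, 0, -0.05, 0, 1],
    [0, 0, 0, 0, -0.1, 0, 1],
    [0, 0, 0, 0, -0.1, 0, 1],
  ],
)

```text
time_s: 6.3
tcp_pos: [0.5884, -0.1109, 0.1374]
ee_rot: [[0.077, -0.997, -0.002], [-0.997, -0.077, -0.0], [-0.0, 0.002, -1.0]]
wrist_force: [-2.8, -0.8, -0.4]
gripper_width: 0.232
gripper_force: 30.0
```

Contact came at TCP x≈588.2, which puts the seam face at world x≈599.1, in line with the top view. I back off to set the flat face on the seam plane and press the left end a little.

Request:
arm_command(
  deltas=[
    [0, 0, 0, 0, 0.2, 0, 1],
    [0, 0, 0, 0, 0.35, 0, 1],
    [0, 0, 0, 0, 0.35, 0, 1],
    [0, 0, 0, 0, 0.35, 0, 1],
  ],
)

```text
time_s: 6.63
tcp_pos: [0.5857, -0.111, 0.1377]
ee_rot: [[0.077, -0.997, 0.001], [-0.997, -0.077, 0.0], [0.0, -0.001, -1.0]]
wrist_force: [0.0, 0.1, -1.5]
gripper_width: 0.228
gripper_force: 30.0
```

```bash
python3 - <<'E'
from h import *
go(585.7,-111,129,184.4)
E
```

```text
tcp [ 585.7 -111.   137.7] yaw -175.6 t 6.6 F [ 0.   0.1 -1.5] -> [-0.001, -0.0, 0.0] [-0.0, 0.0, 0.87]
```

Request:
arm_command(
  deltas=[
    [0, 0, 0, 0, 0, 0.2, 1],
    [0, 0, 0, 0, 0, 0.4, 1],
    [0, 0, 0, 0, 0, 0.6, 1],
    [0, 0, 0, 0, 0, 0.8, 1],
    [0, 0, 0, 0, 0, 0.8, 1],
    [0, 0, 0, 0, 0, 0.8, 1],
  ],
)

```text
time_s: 7.13
tcp_pos: [0.5854, -0.1111, 0.1293]
ee_rot: [[0.077, -0.997, -0.001], [-0.997, -0.077, -0.0], [0.0, 0.001, -1.0]]
wrist_force: [-0.4, -0.9, -0.8]
gripper_width: 0.227
gripper_force: 30.0
```

```bash
cat > gap.py <<'E'
from m import *
# front-half pose from its two inlays in the top view, against the rear inlays; plate z 57 mm
def cen(im,u,v,r=7):
    g=im.min(2).astype(float); u0,v0=int(round(u))-r,int(round(v))-r+2
    p=g[v0:v0+2*r-3,u0:u0+2*r+1]; w=np.clip(p-150,0,60)
    n,l,st,ce=cv2.connectedComponentsWithStats((w>5).astype(np.uint8))
    if n<2: return None
    k=1+np.argmax(st[1:,4]); w=w*(l==k); yy,xx=np.mgrid[:w.shape[0],:w.shape[1]]
    return (u0+(w*xx).sum()/w.sum(), v0+(w*yy).sum()/w.sum()),int(st[k,4])
def report(c):
    seeds=dict(FL=(302.5,196),FR=(337.2,193.6),RL=(301,182.6),RR=(335.9,180))
    for k,s in seeds.items():
        r=cen(c["pixels"],*s)
        if r: print(k,np.round(onz(c,[r[0]],.057)[0,:2]*1000,1),r[1],end="; ")
    print()
E
python3 - <<'E'
from gap import *; import pickle
report(pickle.load(open("top0.pkl","rb"))); c=capture("top"); report(c)
s=capture("scene")
cv2.imwrite("pics/e.png",np.hstack([cv2.resize(c["pixels"][150:240,280:360],(400,450),interpolation=3),cv2.resize(s["pixels"][190:280,260:340],(400,450),interpolation=3)]))
go(585.7,-111,129,184.4)
E
```

```text
FL [ 580.  -113.3] 71; FR [ 586.7 -195.9] 49; RL [ 612.2 -109.7] 68; RR [ 619.1 -193. ] 58; 
FL [ 590.4 -107.4] 28; FR [ 583.2 -178.6] 1; RL [ 612.3 -100.5] 80; 
tcp [ 585.6 -111.1  129.6] yaw -175.6 t 7.2 F [-0.8 -0.  -1.3] -> [-0.0, -0.0, 0.0] [-0.01, -0.01, 0.06]
```

View pics/e.png

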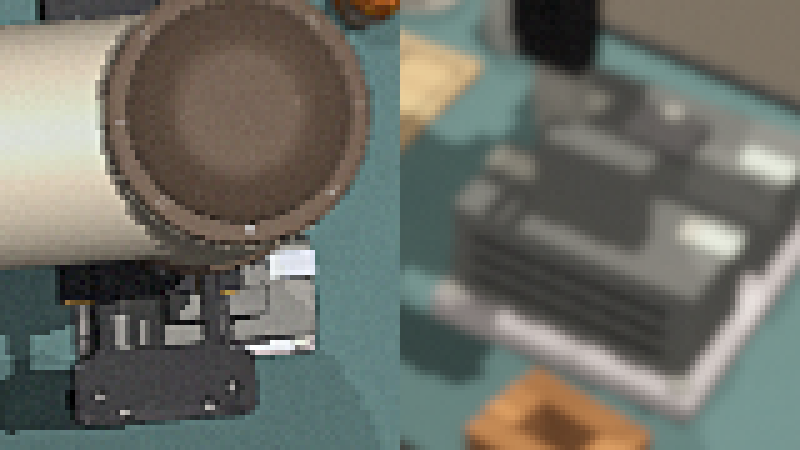

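The scene panel suggests the front half is no longer where it began: its right front inlay is at native (322,237), against (326,231) at the start. I'll measure this before pressing further.

```bash
python3 - <<'E'
from m import *; import pickle
S0=pickle.load(open("scene0.pkl","rb")); S1,T1=pickle.load(open("1.pkl","rb")); s=capture("scene")
for n,c in(("0",S0),("c",S1),("now",s)):
    g=c["pixels"].min(2).astype(float)
    for k,(u,v) in dict(FR=(324.5,234),RR=(333.4,222.5),FL=(285,219.5),RL=(294,208)).items():
        u0,v0=int(u-8),int(v-7); p=g[v0:v0+15,u0:u0+17]; th=np.percentile(p,80); 
        w=np.clip(p-th,0,None); m,l,st,_=cv2.connectedComponentsWithStats((w>0).astype(np.uint8)); kk=1+np.argmax(st[1:,4]); w*=l==kk
        yy,xx=np.mgrid[:15,:17]; q=(u0+(w*xx).sum()/w.sum(),v0+(w*yy).sum()/w.sum())
        print(n,k,np.round(q,1),round(p.max()),st[kk,4],np.round(onz(c,[q],.057)[0,:2]*1000,1))
    R,t=RT(c); print(-R.T@t)
cv2.imwrite("pics/f.png",np.hstack([cv2.resize(c["pixels"][195:285,255:345],(400,400),interpolation=3) for c in(S1,s)]))
E
```

```text
0 FR [326.4 231. ] 205 51 [ 590.1 -194. ]
0 RR [333.2 222.2] 203 47 [ 622.5 -191.3]
0 FL [287.5 216.6] 204 51 [ 582.2 -108.5]
0 RL [293.1 207.6] 198 38 [ 614.7 -100.5]
[ 0.03690467 -0.45295312  0.55269722]
c FR [326.4 231.1] 229 51 [ 590.1 -194. ]
c RR [333.3 222.2] 228 47 [ 622.5 -191.3]
c FL [289.1 221.8] 185 50 [ 570.1 -120.5]
c RL [301.1 209.3] 149 49 [ 619.9 -116.9]
[ 0.03690467 -0.45295312  0.55269722]
now FR [322.2 237.2] 222 50 [ 569.1 -196.9]
now RR [333.2 222.2] 221 51 [ 622.5 -191.2]
now FL [280.4 221.4] 131 27 [ 560.5 -106. ]
now RL [287.8 206.2] 116 22 [611.9 -89. ]
[ 0.03690467 -0.45295312  0.55269722]
```

View pics/f.png

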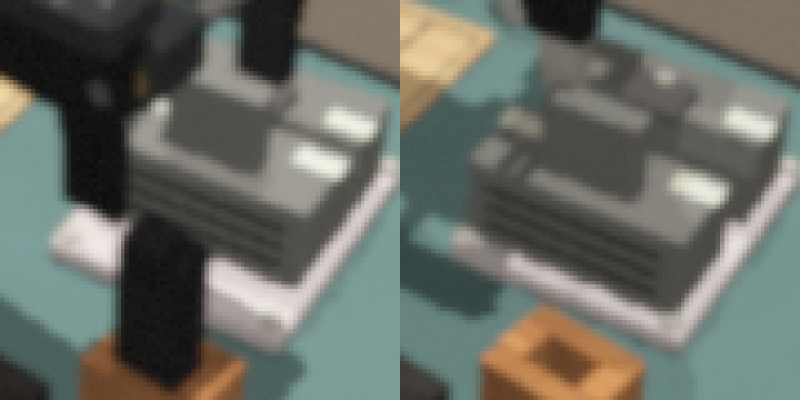

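The half has slid evenly about 21 mm toward -x without being pried. The only likely cause is my carry from the rest: the blade tip crossed at about 96 mm, the rib top is at 97 mm, and a nudge there would kick the bottom of the half out. I'll lift clear, measure its pose, push it back to the seam with the blade (no fingers), and then pry it as asked.

Request:
arm_command(
  deltas=[
    [0, 0, 0, 0, 0, -2, 1],
    [0, 0, 0, 0, 0, -5, 1],
    [0, 0, 0, 0, 0, -7.5, 1],
    [0, 0, 0, 0, 0, -8.5, 1],
    [0, 0, 0, 0, 0, -8.5, 1],
    [0, 0, 0, 0, 0, -8.5, 1],
  ],
)

```text
time_s: 7.78
tcp_pos: [0.585, -0.1108, 0.214]
ee_rot: [[0.076, -0.997, -0.0], [-0.997, -0.076, 0.001], [-0.001, 0.0, -1.0]]
wrist_force: [-0.2, 1.1, -1.3]
gripper_width: 0.229
gripper_force: 30.0
```

Request:
arm_command(
  deltas=[
    [0, 0, 0, 2, 3, 0, 1],
    [0, 0, 0, 4, 6, 0, 1],
    [0, 0, 0, 5.5, 9, 0, 1],
    [0, 0, 0, 5.5, 9.5, 0, 1],
    [0, 0, 0, 5.5, 9.5, 0, 1],
    [0, 0, 0, 5.5, 9.5, 0, 1],
  ],
)

```text
time_s: 8.28
tcp_pos: [0.4947, -0.1732, 0.2134]
ee_rot: [[0.076, -0.997, -0.002], [-0.997, -0.076, 0.0], [-0.0, 0.002, -1.0]]
wrist_force: [0.3, 0.0, -1.4]
gripper_width: 0.225
gripper_force: 30.0
```

```bash
python3 - <<'E'
from gap import *; import pickle
c=capture("top");s=capture("scene"); pickle.dump((s,c),open("2.pkl","wb"))
for A,ce,r,_ in comps(masks(c["pixels"])["white"],6,(285,160,355,235)): print(A,np.round(onz(c,[ce],.057)[0,:2]*1000,1))
cv2.imwrite("pics/g.png",np.hstack([cv2.resize(c["pixels"][150:240,280:360],(400,450),interpolation=3),cv2.resize(s["pixels"][190:280,260:340],(400,450),interpolation=3)]))
go(500,-159.5,200,184.4)
E
```

```text
976 [ 516.2 -173.8]
295 [518.3 -84.5]
121 [ 585.2 -122.5]
7 [ 614.7 -152.5]
48 [ 612.4 -109.7]
11 [616.7 -91.6]
36 [ 620.8 -193.2]
120 [ 643.6 -138.2]
tcp [ 495.8 -172.7  213.8] yaw -175.6 t 8.4 F [ 0.3  0.2 -0.5] -> [0.001, 0.0, 0.001] [-1.29, -0.52, 1.38]
```

View pics/g.png

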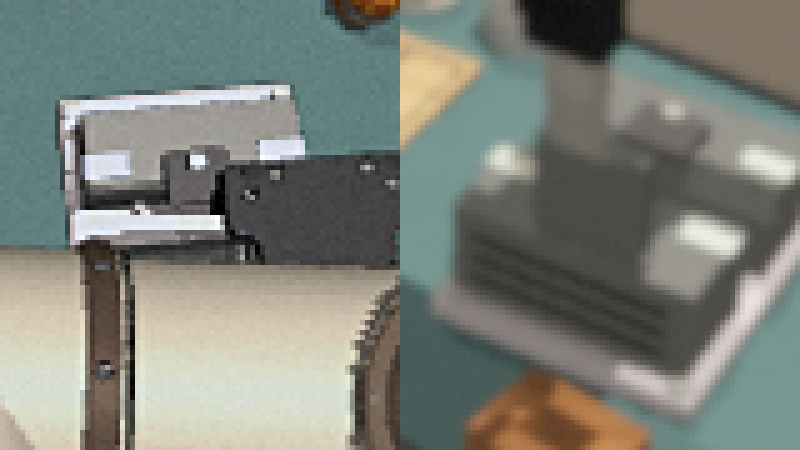

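The half stands flat, with its inlays at native (282,222) and (322,237) in the scene. The wedge is clear above it.

```bash
cat > hp.py <<'E'
from m import *
O=np.array([599.15,-152.6]); a=np.radians(4.4); RJ=np.array([[np.cos(a),-np.sin(a)],[np.sin(a),np.cos(a)]])
def inl(c,u,v):
    g=c["pixels"].min(2).astype(float); u0,v0=int(u-9),int(v-7); p=g[v0:v0+15,u0:u0+19]; th=p.max()-45
    w=np.clip(p-th,0,None); m,l,st,_=cv2.connectedComponentsWithStats((w>0).astype(np.uint8)); kk=1+np.argmax(st[1:,4]); w*=l==kk
    yy,xx=np.mgrid[:15,:19]; return (u0+(w*xx).sum()/w.sum(),v0+(w*yy).sum()/w.sum()),st[kk,4]
REF=None
def half(c,sFL,sFR):
    "jig-frame shift of the front inlays since the start, in the scene view"
    import pickle; S0=pickle.load(open("scene0.pkl","rb"))
    for k,s0,s1 in(("L",(287.5,216.6),sFL),("R",(326.4,231),sFR)):
        q0,_=inl(S0,*s0); q1,n=inl(c,*s1)
        d=(onz(c,[q1],.057)-onz(S0,[q0],.057))[0,:2]*1000; print(k,"px",np.round(q1,1),n,"shift jig",np.round(RJ.T@d,1))
E
python3 - <<'E'
from hp import *; import pickle
s,c=pickle.load(open("2.pkl","rb")); half(s,(282,221.6),(322.3,237.2))
go(500,-159.5,200,184.4)
E
```

```text
L px [280.  221.2] 25 shift jig [-21.6   5. ]
R px [321.4 237. ] 56 shift jig [-21.2   0.2]
tcp [ 495.8 -172.7  213.8] yaw -175.6 t 8.4 F [ 0.3  0.2 -0.5] -> [0.001, 0.0, 0.001] [-1.29, -0.52, 1.38]
```

Request:
arm_command(
  deltas=[
    [0.04, 0, 0, -0.7, -0.3, 0, 1],
    [0.087, 0, 0, -1.3, -0.5, 1, 1],
    [0.087, 0, 0, -1.3, -0.5, 3.5, 1],
    [0.087, 0, 0, -1.3, -0.5, 6, 1],
    [0.087, 0, 0, -1.3, -0.5, 8.5, 1],
    [0.087, 0, 0, -1.3, -0.5, 9.5, 1],
    [0.087, 0, 0, -1.3, -0.5, 9.5, 1],
    [0.087, 0, 0, -1.3, -0.5, 9.5, 1],
  ],
)

```text
time_s: 9.05
tcp_pos: [0.4998, -0.1594, 0.1189]
ee_rot: [[0.078, -0.993, 0.085], [-0.997, -0.078, 0.006], [0.0, -0.085, -0.996]]
wrist_force: [0.3, -0.5, -0.8]
gripper_width: 0.228
gripper_force: 30.0
```

```bash
python3 - <<'E'
from hp import *
s=sense(); p=s["tcp_pos"]*1000; R=s["ee_rot"]; e=p+R@[0,-10,87.5]; print("tcp",p.round(1),"edge jig",(RJ.T@(e[:2]-O)).round(1),e[2].round(1),"tcp jig",(RJ.T@(p[:2]-O)).round(1),np.round(s["wrist_force"],1)); print(np.round(R,3))
E
```

```text
tcp [ 499.8 -159.4  118.9] edge jig [-82.2   0.8] 32.6 tcp jig [-99.6   0.8] [ 0.3 -0.5 -0.8]
[[ 0.078 -0.993  0.085]
 [-0.997 -0.078  0.006]
 [ 0.    -0.085 -0.996]]
```

Request:
arm_command(
  deltas=[
    [0, 0, 0, 0, -0.5, 0.04, 1],
    [0, 0, 0, 0, -0.9, 0.08, 1],
    [0, 0, 0, 0, -1.1, 0.09, 1],
    [0, 0, 0, 0, -1.3, 0.11, 1],
    [0, 0, 0, 0, -1.5, 0.13, 1],
    [0, 0, 0, 0, -1.7, 0.14, 1],
    [0, 0, 0, 0, -1.8, 0.15, 1],
    [0, 0, 0, 0, -1.8, 0.15, 1],
  ],
)

```text
time_s: 9.72
tcp_pos: [0.5169, -0.1584, 0.1193]
ee_rot: [[0.077, -0.993, 0.086], [-0.997, -0.076, 0.007], [-0.0, -0.086, -0.996]]
wrist_force: [-2.7, -0.9, -2.8]
gripper_width: 0.225
gripper_force: 30.0
```

```bash
cat >> hp.py <<'E'
def edge():
    s=sense(); p=s["tcp_pos"]*1000; R=s["ee_rot"]; e=p+R@[0,-10,87.5]; print("t",round(s["time_s"],1),"tcp",p.round(1),"edge jig",(RJ.T@(e[:2]-O)).round(1),e[2].round(1),"F",np.round(s["wrist_force"],1))
E
python3 - <<'E'
from hp import *
edge(); s=capture("scene"); half(s,(281,221),(322.3,236))
cv2.imwrite("pics/i.png",cv2.resize(s["pixels"][180:280,255:355],(600,600),interpolation=3))
E
```

```text
t 9.7 tcp [ 516.9 -158.4  119.3] edge jig [-64.9   0.5] 33.0 F [-2.7 -0.9 -2.8]
L px [289.1 214.8] 10 shift jig [6.8 0.3]
R px [323.1 235.1] 51 shift jig [-14.5   0.1]
```

View pics/i.png

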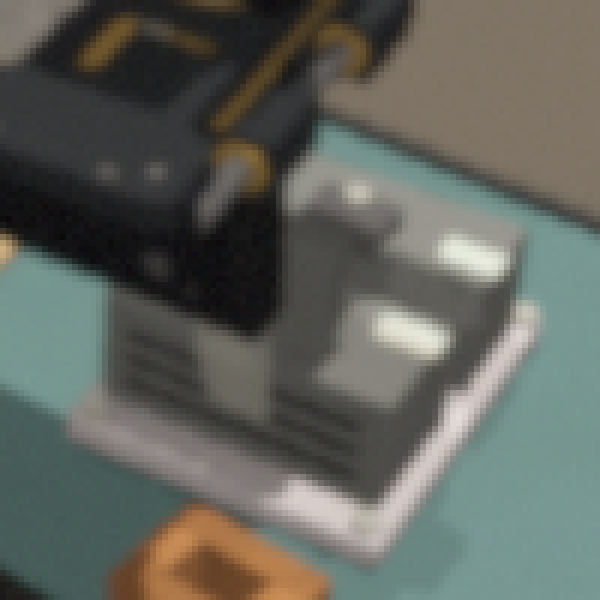

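The blade pushes the half straight back. The right inlay is at crop (412,333), a 14.5 mm shift remaining, which matches the blade edge. I continue.

Request:
arm_command(
  deltas=[
    [0, 0, 0, 0, -0.2, 0.02, 1],
    [0, 0, 0, 0, -0.4, 0.03, 1],
    [0, 0, 0, 0, -0.6, 0.05, 1],
    [0, 0, 0, 0, -0.8, 0.07, 1],
    [0, 0, 0, 0, -1.0, 0.09, 1],
    [0, 0, 0, 0, -1.2, 0.1, 1],
    [0, 0, 0, 0, -1.3, 0.11, 1],
    [0, 0, 0, 0, -1.3, 0.11, 1],
  ],
)

```text
time_s: 10.43
tcp_pos: [0.5306, -0.1574, 0.1197]
ee_rot: [[0.077, -0.993, 0.087], [-0.997, -0.077, 0.007], [0.0, -0.088, -0.996]]
wrist_force: [-2.5, 0.5, -2.1]
gripper_width: 0.227
gripper_force: 30.0
```

```bash
python3 - <<'E'
from hp import *
edge(); s=capture("scene"); half(s,(287,217),(326,231.5))
E
```

```text
t 10.4 tcp [ 530.6 -157.4  119.7] edge jig [-51.1   0.4] 33.4 F [-2.5  0.5 -2.1]
L px [293.4 210.8] 15 shift jig [23.6 -0.5]
R px [326.2 231.3] 50 shift jig [-0.8 -0.2]
```

Small steps until it seats.

Request:
arm_command(
  deltas=[
    [0, 0, 0, 0, -0.06, 0, 1],
    [0, 0, 0, 0, -0.06, 0, 1],
    [0, 0, 0, 0, -0.06, 0, 1],
  ],
)

```text
time_s: 10.73
tcp_pos: [0.5307, -0.1574, 0.1198]
ee_rot: [[0.077, -0.993, 0.087], [-0.997, -0.077, 0.007], [0.0, -0.087, -0.996]]
wrist_force: [-2.0, -0.5, -1.2]
gripper_width: 0.229
gripper_force: 30.0
```

Request:
arm_command(
  deltas=[
    [0, 0, 0, 0, -0.06, 0, 1],
    [0, 0, 0, 0, -0.06, 0, 1],
    [0, 0, 0, 0, -0.06, 0, 1],
  ],
)

```text
time_s: 10.98
tcp_pos: [0.5309, -0.1574, 0.1198]
ee_rot: [[0.077, -0.993, 0.086], [-0.997, -0.077, 0.007], [-0.0, -0.086, -0.996]]
wrist_force: [-3.3, -0.3, -1.2]
gripper_width: 0.228
gripper_force: 30.0
```

```bash
python3 - <<'E'
from hp import *
edge(); s=capture("scene"); half(s,(287,217),(326,231.5))
E
```

```text
t 11.0 tcp [ 530.9 -157.4  119.8] edge jig [-50.9   0.4] 33.4 F [-3.3 -0.3 -1.2]
L px [279.5 223.5] 13 shift jig [-28.5   2.1]
R px [326.2 231.3] 51 shift jig [-0.7 -0.1]
```

Request:
arm_command(
  deltas=[
    [0, 0, 0, 0, -0.1, 0, 1],
    [0, 0, 0, 0, -0.1, 0, 1],
    [0, 0, 0, 0, -0.1, 0, 1],
  ],
)

```text
time_s: 11.28
tcp_pos: [0.5322, -0.1574, 0.1198]
ee_rot: [[0.077, -0.993, 0.086], [-0.997, -0.077, 0.007], [0.0, -0.087, -0.996]]
wrist_force: [-5.4, -1.1, -1.4]
gripper_width: 0.228
gripper_force: 30.0
```

Request:
arm_command(
  deltas=[
    [0, 0, 0, 0, -0.1, 0, 1],
    [0, 0, 0, 0, -0.1, 0, 1],
    [0, 0, 0, 0, -0.1, 0, 1],
  ],
)

```text
time_s: 11.53
tcp_pos: [0.5324, -0.1573, 0.1198]
ee_rot: [[0.077, -0.993, 0.084], [-0.997, -0.077, 0.007], [-0.0, -0.085, -0.996]]
wrist_force: [-5.1, -0.3, -0.2]
gripper_width: 0.225
gripper_force: 30.0
```

```bash
python3 - <<'E'
from hp import *
edge(); s=capture("scene"); half(s,(287,217),(326,231.5))
E
```

```text
t 11.5 tcp [ 532.4 -157.3  119.8] edge jig [-49.6   0.4] 33.4 F [-5.1 -0.3 -0.2]
L px [279.9 223.3] 19 shift jig [-27.4   1.9]
R px [326.5 230.8] 52 shift jig [ 0.8 -0. ]
```

Request:
arm_command(
  deltas=[
    [0, 0, 0, 0, 0.5, -0.04, 1],
    [0, 0, 0, 0, 1.2, -0.1, 1],
    [0, 0, 0, 0, 1.8, -0.15, 1],
    [0, 0, 0, 0, 1.6, -3, 1],
    [-0.04, 0, 0, 0, 1.3, -6, 1],
    [-0.087, 0, 0, 0, 1.0, -9, 1],
    [-0.087, 0, 0, 0, 1.0, -9.5, 1],
    [-0.087, 0, 0, 0, 1.0, -9.5, 1],
  ],
)

```text
time_s: 12.25
tcp_pos: [0.5175, -0.1585, 0.2167]
ee_rot: [[0.077, -0.997, 0.009], [-0.997, -0.077, -0.0], [0.001, -0.009, -1.0]]
wrist_force: [-0.5, 0.6, -1.6]
gripper_width: 0.227
gripper_force: 30.0
```

Request:
arm_command(
  deltas=[
    [0, 0, 0, 0, 0, 0, 1],
    [0, 0, 0, 0, 0, 0, 1],
  ],
)

```text
time_s: 12.42
tcp_pos: [0.5139, -0.1584, 0.2122]
ee_rot: [[0.077, -0.997, -0.002], [-0.997, -0.077, 0.001], [-0.001, 0.002, -1.0]]
wrist_force: [-0.5, 0.4, -1.5]
gripper_width: 0.227
gripper_force: 30.0
```

```bash
python3 - <<'E'
from hp import *
edge(); s=capture("scene"); half(s,(287,217),(326,231.5))
go(585.7,-111,210,184.4)
go(585.7,-111,142,184.4)
E
```

```text
t 12.4 tcp [ 513.9 -158.4  212.2] edge jig [-75.6   0.9] 124.7 F [-0.5  0.4 -1.5]
L px [284.9 215.1] 132 shift jig [1.1 6.8]
R px [326.4 231.1] 54 shift jig [-0.1 -0.1]
tcp [ 513.9 -158.5  212.1] yaw -175.6 t 12.5 F [-0.4 -0.3 -1.6] -> [0.002, 0.001, -0.0] [-4.18, -7.52, 0.19]
tcp [ 513.9 -158.5  212.1] yaw -175.6 t 12.5 F [-0.4 -0.3 -1.6] -> [0.002, 0.001, -0.0] [-4.18, -7.54, 6.99]
```

The half is back at the seam. Now the left end, approached high and then straight down.

Request:
arm_command(
  deltas=[
    [0, 0, 0, -1.5, -2.7, 0, 1],
    [0, 0, 0, -3, -5.4, 0, 1],
    [0, 0, 0, -4.18, -7.5, 0, 1],
    [0, 0, 0, -4.18, -7.5, 0, 1],
    [0, 0, 0, -4.18, -7.5, 0, 1],
    [0, 0, 0, -4.18, -7.5, 2, 1],
    [0, 0, 0, -4.18, -7.5, 4, 1],
    [0, 0, 0, -4.18, -7.5, 4, 1],
  ],
)

```text
time_s: 13.13
tcp_pos: [0.5825, -0.1114, 0.1688]
ee_rot: [[0.075, -0.997, -0.01], [-0.997, -0.075, 0.001], [-0.002, 0.01, -1.0]]
wrist_force: [-0.9, 0.5, -2.5]
gripper_width: 0.227
gripper_force: 30.0
```

Request:
arm_command(
  deltas=[
    [0, 0, 0, 0, 0, 0, 1],
    [0, 0, 0, 0, 0, 0, 1],
    [0, 0, 0, 0, 0, 0, 1],
  ],
)

```text
time_s: 13.38
tcp_pos: [0.5872, -0.1115, 0.1752]
ee_rot: [[0.077, -0.997, 0.002], [-0.997, -0.077, -0.0], [0.001, -0.002, -1.0]]
wrist_force: [0.2, -0.4, -0.6]
gripper_width: 0.223
gripper_force: 30.0
```

```bash
python3 - <<'E'
from hp import *
edge(); go(585.7,-111,138,184.4)
s=capture("scene"); half(s,(287,217),(326,231.5))
E
```

```text
t 13.4 tcp [ 587.2 -111.5  175.2] edge jig [ 1.4 41.8] 87.7 F [ 0.2 -0.4 -0.6]
tcp [ 587.2 -111.5  175.2] yaw -175.6 t 13.4 F [ 0.2 -0.4 -0.6] -> [-0.002, -0.001, 0.0] [-0.07, 0.15, 3.72]
L px [286.5 216. ] 45 shift jig [0.3 2.7]
R px [326.5 231.1] 52 shift jig [-0.1 -0.3]
```

Request:
arm_command(
  deltas=[
    [0, 0, 0, -0.05, 0.15, 0.8, 1],
    [0, 0, 0, -0.05, 0.15, 1.6, 1],
    [0, 0, 0, -0.05, 0.15, 2.4, 1],
    [0, 0, 0, -0.05, 0.15, 2.9, 1],
    [0, 0, 0, -0.05, 0.15, 3.1, 1],
    [0, 0, 0, -0.05, 0.15, 3.2, 1],
    [0, 0, 0, -0.05, 0.15, 3.2, 1],
    [0, 0, 0, -0.05, 0.15, 3.2, 1],
  ],
)

```text
time_s: 14.1
tcp_pos: [0.5853, -0.1108, 0.1419]
ee_rot: [[0.077, -0.997, 0.0], [-0.997, -0.077, -0.0], [0.0, -0.0, -1.0]]
wrist_force: [-0.2, 0.3, -0.7]
gripper_width: 0.227
gripper_force: 30.0
```

```bash
python3 - <<'E'
from hp import *
edge(); go(585.8,-111,130.5,184.4)
s=capture("scene"); half(s,(287,217),(326,231.5))
E
```

```text
t 14.1 tcp [ 585.3 -110.8  141.9] edge jig [-0.5 42.7] 54.4 F [-0.2  0.3 -0.7]
tcp [ 585.3 -110.8  141.9] yaw -175.6 t 14.1 F [-0.2  0.3 -0.7] -> [-0.0, -0.0, 0.0] [0.02, -0.05, 1.14]
L px [285.1 214.4] 161 shift jig [3.4 7.7]
R px [326.5 231.1] 52 shift jig [ 0.  -0.4]
```

Request:
arm_command(
  deltas=[
    [0, 0, 0, 0, -0.04, 0.3, 1],
    [0, 0, 0, 0, -0.04, 0.5, 1],
    [0, 0, 0, 0, -0.04, 0.7, 1],
    [0, 0, 0, 0, -0.04, 0.9, 1],
    [0, 0, 0, 0, -0.04, 1.05, 1],
    [0, 0, 0, 0, -0.04, 1.15, 1],
    [0, 0, 0, 0, -0.04, 1.15, 1],
  ],
)

```text
time_s: 14.73
tcp_pos: [0.5863, -0.1108, 0.1309]
ee_rot: [[0.077, -0.997, 0.002], [-0.997, -0.077, -0.0], [0.0, -0.002, -1.0]]
wrist_force: [1.0, 0.3, 1.6]
gripper_width: 0.226
gripper_force: 30.0
```

```bash
python3 - <<'E'
from hp import *
edge()
s=capture("scene"); half(s,(286,218),(326,231.5))
E
```

```text
t 14.7 tcp [ 586.3 -110.8  130.9] edge jig [ 0.6 42.6] 43.4 F [1.  0.3 1.6]
L px [284.4 214.9] 156 shift jig [1.3 8.2]
R px [326.7 231.2] 51 shift jig [ 0.1 -0.8]
```

Request:
arm_command(
  deltas=[
    [0, 0, 0, 0, 0, -1, 1],
    [0, 0, 0, 0, 0, -2.5, 1],
    [0, 0, 0, 0, 0, -3.7, 1],
    [0, 0, 0, 0, 0, -4.3, 1],
    [0, 0, 0, 0, 0, -4.6, 1],
    [0, 0, 0, 0, 0, -4.6, 1],
  ],
)

```text
time_s: 15.28
tcp_pos: [0.5851, -0.1108, 0.1766]
ee_rot: [[0.077, -0.997, -0.0], [-0.997, -0.077, 0.0], [-0.0, 0.0, -1.0]]
wrist_force: [-0.6, -0.4, -2.5]
gripper_width: 0.232
gripper_force: 30.0
```

Request:
arm_command(
  deltas=[
    [0, 0, 0, 1.5, 0, 0, 1],
    [0, 0, 0, 3.5, 0, 0, 1],
    [0, 0, 0, 5.5, 0, 0, 1],
    [0, 0, 0, 7.2, 0, 0, 1],
    [0, 0, 0, 8.1, 0, 0, 1],
    [0, 0, 0, 8.4, 0, 0, 1],
    [0, 0, 0, 8.4, 0, 0, 1],
  ],
)

```text
time_s: 15.87
tcp_pos: [0.5915, -0.1948, 0.1754]
ee_rot: [[0.076, -0.997, -0.002], [-0.997, -0.076, 0.0], [-0.001, 0.002, -1.0]]
wrist_force: [-0.3, 0.5, -0.4]
gripper_width: 0.23
gripper_force: 30.0
```

Request:
arm_command(
  deltas=[
    [0, 0, 0, 0, 0, 1, 1],
    [0, 0, 0, 0, 0, 2, 1],
    [0, 0, 0, 0, 0, 2.8, 1],
    [0, 0, 0, 0, 0, 3.3, 1],
    [0, 0, 0, 0, 0, 3.5, 1],
    [0, 0, 0, 0, 0, 3.5, 1],
  ],
)

```text
time_s: 16.37
tcp_pos: [0.5917, -0.1942, 0.1403]
ee_rot: [[0.077, -0.997, -0.002], [-0.997, -0.077, 0.0], [-0.0, 0.001, -1.0]]
wrist_force: [-0.2, 0.2, -1.0]
gripper_width: 0.223
gripper_force: 30.0
```

```bash
python3 - <<'E'
from hp import *
edge(); go(592.2,-195.0,127.5,184.4)
s=capture("scene"); half(s,(287,217),(326,231.5))
E
```

```text
t 16.4 tcp [ 591.7 -194.2  140.3] edge jig [ -0.7 -40.8] 52.8 F [-0.2  0.2 -1. ]
tcp [ 591.7 -194.2  140.3] yaw -175.6 t 16.4 F [-0.2  0.2 -1. ] -> [0.001, 0.0, 0.001] [0.09, -0.04, 1.28]
L px [285.5 215.2] 114 shift jig [1.5 5.8]
R px [326.7 229.1] 187 shift jig [5.9 1.9]
```

Request:
arm_command(
  deltas=[
    [0, 0, 0, 0.1, -0.04, 0.3, 1],
    [0, 0, 0, 0.1, -0.04, 0.55, 1],
    [0, 0, 0, 0.1, -0.04, 0.8, 1],
    [0, 0, 0, 0.1, -0.04, 1.0, 1],
    [0, 0, 0, 0.1, -0.04, 1.2, 1],
    [0, 0, 0, 0.1, -0.04, 1.3, 1],
    [0, 0, 0, 0.1, -0.04, 1.3, 1],
    [0, 0, 0, 0.1, -0.04, 1.3, 1],
  ],
)

```text
time_s: 17.08
tcp_pos: [0.593, -0.1956, 0.1285]
ee_rot: [[0.077, -0.997, 0.002], [-0.997, -0.077, -0.0], [0.0, -0.002, -1.0]]
wrist_force: [2.2, 0.6, -0.2]
gripper_width: 0.226
gripper_force: 30.0
```

```bash
python3 - <<'E'
from hp import *
edge()
s=capture("scene"); half(s,(287,217),(326,231.5))
cv2.imwrite("pics/j.png",cv2.resize(s["pixels"][180:280,255:355],(600,600),interpolation=3))
E
```

```text
t 17.1 tcp [ 593.  -195.6  128.5] edge jig [  0.7 -42.4] 41.0 F [ 2.2  0.6 -0.2]
L px [285.6 215.1] 106 shift jig [1.9 5.7]
R px [327.  229.6] 220 shift jig [4.7 0.9]
```

View pics/j.png

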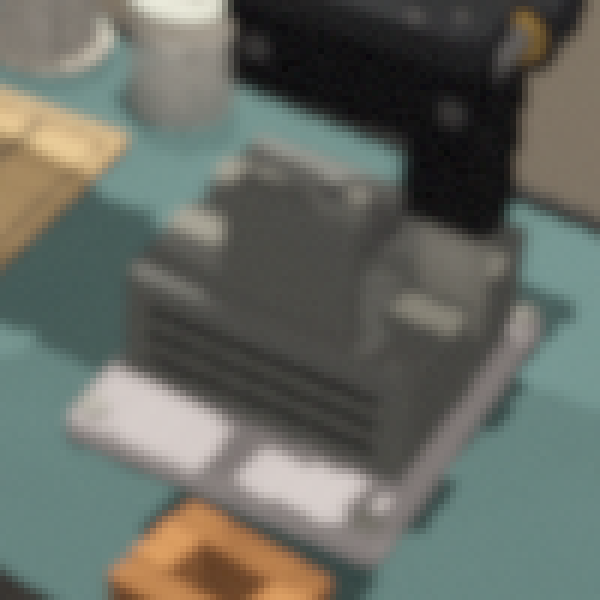

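The inlays sit at crop (197,222) and (425,312), so the right end has opened slightly and the half stands square. The side force is 2 N. Left again, deeper.

Request:
arm_command(
  deltas=[
    [0, 0, 0, 0, 0, -1, 1],
    [0, 0, 0, 0, 0, -2.5, 1],
    [0, 0, 0, 0, 0, -4, 1],
    [0, 0, 0, 0, 0, -4.7, 1],
    [0, 0, 0, 0, 0, -5, 1],
    [0, 0, 0, 0, 0, -5, 1],
  ],
)

```text
time_s: 17.63
tcp_pos: [0.5919, -0.1954, 0.1786]
ee_rot: [[0.077, -0.997, -0.0], [-0.997, -0.077, 0.0], [-0.0, 0.0, -1.0]]
wrist_force: [-0.4, 0.9, -0.1]
gripper_width: 0.227
gripper_force: 30.0
```

Request:
arm_command(
  deltas=[
    [0, 0, 0, -1.5, 0, 0, 1],
    [0, 0, 0, -3.5, 0, 0, 1],
    [0, 0, 0, -5.5, 0, 0, 1],
    [0, 0, 0, -7.2, 0, 0, 1],
    [0, 0, 0, -8.1, 0, 0, 1],
    [0, 0, 0, -8.4, 0, 0, 1],
    [0, 0, 0, -8.4, 0, 0, 1],
  ],
)

```text
time_s: 18.22
tcp_pos: [0.5856, -0.111, 0.1777]
ee_rot: [[0.078, -0.997, -0.001], [-0.997, -0.078, -0.0], [-0.0, 0.001, -1.0]]
wrist_force: [0.0, -0.2, -1.7]
gripper_width: 0.223
gripper_force: 30.0
```

Request:
arm_command(
  deltas=[
    [0, 0, 0, 0, 0, 1, 1],
    [0, 0, 0, 0, 0, 2, 1],
    [0, 0, 0, 0, 0, 3, 1],
    [0, 0, 0, 0, 0, 3.7, 1],
    [0, 0, 0, 0, 0, 4.1, 1],
    [0, 0, 0, 0, 0, 4.2, 1],
    [0, 0, 0, 0, 0, 4.2, 1],
  ],
)

```text
time_s: 18.8
tcp_pos: [0.5858, -0.112, 0.1357]
ee_rot: [[0.077, -0.997, -0.001], [-0.997, -0.077, -0.0], [0.0, 0.001, -1.0]]
wrist_force: [0.0, 0.5, -1.6]
gripper_width: 0.23
gripper_force: 30.0
```

```bash
python3 - <<'E'
from hp import *
edge(); go(585.6,-111,123.5,184.4)
E
```

```text
t 18.8 tcp [ 585.8 -112.   135.7] edge jig [-0.3 41.5] 48.1 F [ 0.   0.5 -1.6]
tcp [ 585.8 -112.   135.7] yaw -175.6 t 18.8 F [ 0.   0.5 -1.6] -> [0.001, -0.0, -0.0] [-0.1, 0.01, 1.22]
```

Request:
arm_command(
  deltas=[
    [0, 0, 0, -0.1, 0.03, 0.25, 1],
    [0, 0, 0, -0.1, 0.03, 0.5, 1],
    [0, 0, 0, -0.1, 0.03, 0.7, 1],
    [0, 0, 0, -0.1, 0.03, 0.9, 1],
    [0, 0, 0, -0.1, 0.03, 1.05, 1],
    [0, 0, 0, -0.1, 0.03, 1.2, 1],
    [0, 0, 0, -0.1, 0.03, 1.25, 1],
    [0, 0, 0, -0.1, 0.03, 1.25, 1],
  ],
)

```text
time_s: 19.47
tcp_pos: [0.5858, -0.1108, 0.1238]
ee_rot: [[0.077, -0.997, 0.001], [-0.997, -0.077, -0.0], [0.0, -0.001, -1.0]]
wrist_force: [-0.5, 1.2, 1.2]
gripper_width: 0.23
gripper_force: 30.0
```

```bash
python3 - <<'E'
from hp import *
edge()
s=capture("scene"); half(s,(286,218),(325.8,232.5))
E
```

```text
t 19.5 tcp [ 585.8 -110.8  123.8] edge jig [-0.1 42.7] 36.3 F [-0.5  1.2  1.2]
L px [284.1 215.2] 155 shift jig [0.1 8.1]
R px [326.  231.8] 51 shift jig [-2.4 -0.5]
```

Request:
arm_command(
  deltas=[
    [0, 0, 0, 0, 0, -1, 1],
    [0, 0, 0, 0, 0, -2.5, 1],
    [0, 0, 0, 0, 0, -4, 1],
    [0, 0, 0, 0, 0, -5, 1],
    [0, 0, 0, 0, 0, -5.5, 1],
    [0, 0, 0, 0, 0, -5.5, 1],
  ],
)

```text
time_s: 20.02
tcp_pos: [0.5861, -0.1107, 0.18]
ee_rot: [[0.077, -0.997, 0.002], [-0.997, -0.077, 0.0], [-0.0, -0.002, -1.0]]
wrist_force: [0.1, -0.2, -0.9]
gripper_width: 0.23
gripper_force: 30.0
```

Request:
arm_command(
  deltas=[
    [0, 0, 0, 1.5, 0, 0, 1],
    [0, 0, 0, 3.5, 0, 0, 1],
    [0, 0, 0, 5.5, 0, 0, 1],
    [0, 0, 0, 7.2, 0, 0, 1],
    [0, 0, 0, 8.1, 0, 0, 1],
    [0, 0, 0, 8.45, 0, 0, 1],
    [0, 0, 0, 8.45, 0, 0, 1],
  ],
)

```text
time_s: 20.6
tcp_pos: [0.5917, -0.1954, 0.1778]
ee_rot: [[0.076, -0.997, -0.001], [-0.997, -0.076, 0.0], [-0.001, 0.001, -1.0]]
wrist_force: [-0.1, 0.8, -0.1]
gripper_width: 0.225
gripper_force: 30.0
```

Request:
arm_command(
  deltas=[
    [0, 0, 0, 0, 0, 1, 1],
    [0, 0, 0, 0, 0, 2, 1],
    [0, 0, 0, 0, 0, 3, 1],
    [0, 0, 0, 0, 0, 4, 1],
    [0, 0, 0, 0, 0, 4.5, 1],
    [0, 0, 0, 0, 0, 4.7, 1],
    [0, 0, 0, 0, 0, 4.7, 1],
  ],
)

```text
time_s: 21.18
tcp_pos: [0.5921, -0.1948, 0.131]
ee_rot: [[0.077, -0.997, -0.001], [-0.997, -0.077, -0.0], [-0.0, 0.001, -1.0]]
wrist_force: [0.7, 0.2, -0.5]
gripper_width: 0.23
gripper_force: 30.0
```

```bash
python3 - <<'E'
from hp import *
edge(); go(592.2,-195,120.5,184.4)
E
```

```text
t 21.2 tcp [ 592.1 -194.8  131. ] edge jig [ -0.4 -41.5] 43.5 F [ 0.7  0.2 -0.5]
tcp [ 592.1 -194.8  131. ] yaw -175.6 t 21.2 F [ 0.7  0.2 -0.5] -> [0.001, 0.0, 0.001] [0.02, -0.01, 1.05]
```

Request:
arm_command(
  deltas=[
    [0, 0, 0, 0, 0.02, 0.25, 1],
    [0, 0, 0, 0, 0.02, 0.5, 1],
    [0, 0, 0, 0, 0.02, 0.7, 1],
    [0, 0, 0, 0, 0.02, 0.9, 1],
    [0, 0, 0, 0, 0.02, 1.05, 1],
    [0, 0, 0, 0, 0.02, 1.1, 1],
    [0, 0, 0, 0, 0.02, 1.1, 1],
  ],
)

```text
time_s: 21.77
tcp_pos: [0.5926, -0.1951, 0.121]
ee_rot: [[0.077, -0.997, 0.002], [-0.997, -0.077, -0.0], [0.0, -0.002, -1.0]]
wrist_force: [1.9, 0.9, 0.7]
gripper_width: 0.222
gripper_force: 30.0
```

```bash
python3 - <<'E'
from hp import *
edge()
s=capture("scene"); half(s,(287,218.5),(325.5,232.5))
E
```

```text
t 21.8 tcp [ 592.6 -195.1  121. ] edge jig [  0.4 -41.9] 33.5 F [1.9 0.9 0.7]
L px [285.2 215.9] 100 shift jig [-0.8  5. ]
R px [326.4 230.4] 221 shift jig [2.  0.7]
```

Request:
arm_command(
  deltas=[
    [0, 0, 0, 0, 0, -1, 1],
    [0, 0, 0, 0, 0, -2.5, 1],
    [0, 0, 0, 0, 0, -4, 1],
    [0, 0, 0, 0, 0, -5.2, 1],
    [0, 0, 0, 0, 0, -5.8, 1],
    [0, 0, 0, 0, 0, -5.8, 1],
  ],
)

```text
time_s: 22.32
tcp_pos: [0.5916, -0.1951, 0.1802]
ee_rot: [[0.077, -0.997, 0.001], [-0.997, -0.077, -0.0], [0.0, -0.001, -1.0]]
wrist_force: [-0.7, 0.1, -0.2]
gripper_width: 0.233
gripper_force: 30.0
```

Request:
arm_command(
  deltas=[
    [0, 0, 0, -1.5, 0, 0, 1],
    [0, 0, 0, -3.5, 0, 0, 1],
    [0, 0, 0, -5.5, 0, 0, 1],
    [0, 0, 0, -7.2, 0, 0, 1],
    [0, 0, 0, -8.1, 0, 0, 1],
    [0, 0, 0, -8.4, 0, 0, 1],
    [0, 0, 0, -8.4, 0, 0, 1],
  ],
)

```text
time_s: 22.9
tcp_pos: [0.585, -0.1105, 0.1782]
ee_rot: [[0.078, -0.997, -0.001], [-0.997, -0.078, 0.0], [-0.0, 0.001, -1.0]]
wrist_force: [0.7, -0.7, -1.6]
gripper_width: 0.23
gripper_force: 30.0
```

Request:
arm_command(
  deltas=[
    [0, 0, 0, 0, 0, 1, 1],
    [0, 0, 0, 0, 0, 2, 1],
    [0, 0, 0, 0, 0, 3, 1],
    [0, 0, 0, 0, 0, 4, 1],
    [0, 0, 0, 0, 0, 4.7, 1],
    [0, 0, 0, 0, 0, 5.0, 1],
    [0, 0, 0, 0, 0, 5.0, 1],
  ],
)

```text
time_s: 23.48
tcp_pos: [0.5851, -0.1115, 0.1275]
ee_rot: [[0.077, -0.997, -0.002], [-0.997, -0.077, -0.0], [0.0, 0.002, -1.0]]
wrist_force: [-1.1, -0.2, -1.9]
gripper_width: 0.232
gripper_force: 30.0
```

```bash
python3 - <<'E'
from hp import *
edge(); go(585.6,-111,116.5,184.4)
s=capture("scene"); half(s,(286,218.5),(325.5,232.5))
E
```

```text
t 23.5 tcp [ 585.1 -111.5  127.5] edge jig [-1.  42.1] 40.0 F [-1.1 -0.2 -1.9]
tcp [ 585.1 -111.5  127.5] yaw -175.6 t 23.5 F [-1.1 -0.2 -1.9] -> [0.002, -0.0, -0.0] [-0.05, -0.06, 1.1]
L px [283.7 215.1] 154 shift jig [-0.2  8.9]
R px [325.7 232.7] 50 shift jig [-5.3 -1.3]
```

Request:
arm_command(
  deltas=[
    [0, 0, 0, 0, -0.04, 0.25, 1],
    [0, 0, 0, 0, -0.04, 0.5, 1],
    [0, 0, 0, 0, -0.04, 0.7, 1],
    [0, 0, 0, 0, -0.04, 0.9, 1],
    [0, 0, 0, 0, -0.04, 1.05, 1],
    [0, 0, 0, 0, -0.04, 1.1, 1],
    [0, 0, 0, 0, -0.04, 1.1, 1],
  ],
)

```text
time_s: 24.12
tcp_pos: [0.5859, -0.1113, 0.1179]
ee_rot: [[0.077, -0.997, 0.0], [-0.997, -0.077, -0.0], [0.0, -0.0, -1.0]]
wrist_force: [-1.6, 0.1, 2.2]
gripper_width: 0.227
gripper_force: 30.0
```

```bash
python3 - <<'E'
from hp import *
edge()
s=capture("scene"); half(s,(286,219),(325.3,233.2))
cv2.imwrite("pics/k.png",cv2.resize(s["pixels"][180:280,255:355],(600,600),interpolation=3))
E
```

```text
t 24.1 tcp [ 585.9 -111.3  117.9] edge jig [-0.  42.2] 30.4 F [-1.6  0.1  2.2]
L px [283.7 215.8] 138 shift jig [-2.1  7.8]
R px [325.5 232.6] 49 shift jig [-5.1 -0.6]
```

Request:
arm_command(
  deltas=[
    [0, 0, 0, 0, 0, -1, 1],
    [0, 0, 0, 0, 0, -2.5, 1],
    [0, 0, 0, 0, 0, -4, 1],
    [0, 0, 0, 0, 0, -5.3, 1],
    [0, 0, 0, 0, 0, -6.1, 1],
    [0, 0, 0, 0, 0, -6.1, 1],
  ],
)

```text
time_s: 24.67
tcp_pos: [0.5872, -0.1112, 0.1811]
ee_rot: [[0.077, -0.997, 0.005], [-0.997, -0.077, 0.0], [0.0, -0.005, -1.0]]
wrist_force: [0.8, -0.4, -1.1]
gripper_width: 0.231
gripper_force: 30.0
```

Request:
arm_command(
  deltas=[
    [0, 0, 0, 1.5, 0, 0, 1],
    [0, 0, 0, 3.5, 0, 0, 1],
    [0, 0, 0, 5.5, 0, 0, 1],
    [0, 0, 0, 7.2, 0, 0, 1],
    [0, 0, 0, 8.1, 0, 0, 1],
    [0, 0, 0, 8.4, 0, 0, 1],
    [0, 0, 0, 8.4, 0, 0, 1],
  ],
)

```text
time_s: 25.25
tcp_pos: [0.592, -0.1953, 0.1779]
ee_rot: [[0.076, -0.997, -0.001], [-0.997, -0.076, 0.0], [-0.0, 0.001, -1.0]]
wrist_force: [1.2, 0.4, -0.8]
gripper_width: 0.226
gripper_force: 30.0
```

Request:
arm_command(
  deltas=[
    [0, 0, 0, 0, 0, 1, 1],
    [0, 0, 0, 0, 0, 2, 1],
    [0, 0, 0, 0, 0, 3, 1],
    [0, 0, 0, 0, 0, 4, 1],
    [0, 0, 0, 0, 0, 4.9, 1],
    [0, 0, 0, 0, 0, 5.3, 1],
    [0, 0, 0, 0, 0, 5.3, 1],
  ],
)

```text
time_s: 25.83
tcp_pos: [0.5918, -0.1947, 0.1241]
ee_rot: [[0.077, -0.997, -0.002], [-0.997, -0.077, 0.0], [-0.0, 0.002, -1.0]]
wrist_force: [0.3, -0.4, -0.8]
gripper_width: 0.227
gripper_force: 30.0
```

```bash
python3 - <<'E'
from hp import *
edge(); go(592.2,-195,114.5,184.4)
E
```

```text
t 25.8 tcp [ 591.8 -194.7  124.1] edge jig [ -0.7 -41.4] 36.6 F [ 0.3 -0.4 -0.8]
tcp [ 591.8 -194.7  124.1] yaw -175.6 t 25.8 F [ 0.3 -0.4 -0.8] -> [0.002, 0.0, 0.0] [0.03, -0.04, 0.96]
```

View pics/k.png

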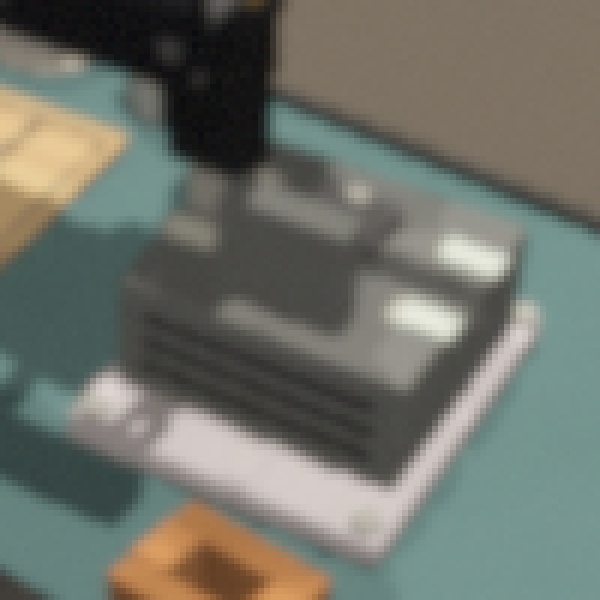

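The left inlay at crop (190,232) and the right at (428,318) both show about 5 mm of opening, square. Next right, then left, a little deeper.

Request:
arm_command(
  deltas=[
    [0, 0, 0, 0, 0, 0.25, 1],
    [0, 0, 0, 0, 0, 0.5, 1],
    [0, 0, 0, 0, 0, 0.7, 1],
    [0, 0, 0, 0, 0, 0.9, 1],
    [0, 0, 0, 0, 0, 1.05, 1],
    [0, 0, 0, 0, 0, 1.1, 1],
    [0, 0, 0, 0, 0, 1.1, 1],
  ],
)

```text
time_s: 26.42
tcp_pos: [0.5929, -0.1951, 0.1152]
ee_rot: [[0.077, -0.997, 0.002], [-0.997, -0.077, -0.0], [0.001, -0.002, -1.0]]
wrist_force: [1.2, 0.3, 0.8]
gripper_width: 0.227
gripper_force: 30.0
```

```bash
python3 - <<'E'
from hp import *
edge()
s=capture("scene"); half(s,(286,219),(325.3,233.2))
E
```

```text
t 26.4 tcp [ 592.9 -195.1  115.2] edge jig [  0.7 -42. ] 27.7 F [1.2 0.3 0.8]
L px [285.1 216.6] 89 shift jig [-3.   4.2]
R px [326.4 231.2] 208 shift jig [-0.3 -0.3]
```

Request:
arm_command(
  deltas=[
    [0, 0, 0, 0, 0, -1, 1],
    [0, 0, 0, 0, 0, -2.5, 1],
    [0, 0, 0, 0, 0, -4, 1],
    [0, 0, 0, 0, 0, -5.5, 1],
    [0, 0, 0, 0, 0, -6.4, 1],
    [0, 0, 0, 0, 0, -6.5, 1],
    [0, 0, 0, 0, 0, -6.5, 1],
  ],
)

```text
time_s: 27.05
tcp_pos: [0.592, -0.1949, 0.18]
ee_rot: [[0.077, -0.997, 0.0], [-0.997, -0.077, 0.0], [-0.0, -0.0, -1.0]]
wrist_force: [-0.2, -0.5, -1.1]
gripper_width: 0.227
gripper_force: 30.0
```

Request:
arm_command(
  deltas=[
    [0, 0, 0, -1.5, 0, 0, 1],
    [0, 0, 0, -3.5, 0, 0, 1],
    [0, 0, 0, -5.5, 0, 0, 1],
    [0, 0, 0, -7.2, 0, 0, 1],
    [0, 0, 0, -8.1, 0, 0, 1],
    [0, 0, 0, -8.4, 0, 0, 1],
    [0, 0, 0, -8.4, 0, 0, 1],
  ],
)

```text
time_s: 27.63
tcp_pos: [0.5855, -0.1105, 0.1792]
ee_rot: [[0.078, -0.997, -0.001], [-0.997, -0.078, -0.0], [-0.0, 0.001, -1.0]]
wrist_force: [-0.5, -0.7, -1.8]
gripper_width: 0.231
gripper_force: 30.0
```

Request:
arm_command(
  deltas=[
    [0, 0, 0, 0, 0, 1, 1],
    [0, 0, 0, 0, 0, 2, 1],
    [0, 0, 0, 0, 0, 3, 1],
    [0, 0, 0, 0, 0, 4, 1],
    [0, 0, 0, 0, 0, 5, 1],
    [0, 0, 0, 0, 0, 5.6, 1],
    [0, 0, 0, 0, 0, 5.7, 1],
    [0, 0, 0, 0, 0, 5.7, 1],
  ],
)

```text
time_s: 28.3
tcp_pos: [0.5856, -0.1114, 0.122]
ee_rot: [[0.077, -0.997, -0.001], [-0.997, -0.077, -0.0], [0.0, 0.001, -1.0]]
wrist_force: [-0.2, 0.2, -1.5]
gripper_width: 0.231
gripper_force: 30.0
```

```bash
python3 - <<'E'
from hp import *
edge(); go(585.6,-111,110.5,184.4)
s=capture("scene"); half(s,(286,219),(325.3,233.2))
E
```

```text
t 28.3 tcp [ 585.6 -111.4  122. ] edge jig [-0.5 42.1] 34.5 F [-0.2  0.2 -1.5]
tcp [ 585.6 -111.4  122. ] yaw -175.6 t 28.3 F [-0.2  0.2 -1.5] -> [0.001, -0.0, 0.0] [-0.04, -0.0, 1.15]
L px [283.6 215.8] 134 shift jig [-2.4  7.8]
R px [325.4 233. ] 52 shift jig [-6.4 -1.1]
```

Request:
arm_command(
  deltas=[
    [0, 0, 0, 0, 0, 0.25, 1],
    [0, 0, 0, 0, 0, 0.5, 1],
    [0, 0, 0, 0, 0, 0.7, 1],
    [0, 0, 0, 0, 0, 0.9, 1],
    [0, 0, 0, 0, 0, 1.05, 1],
    [0, 0, 0, 0, 0, 1.2, 1],
    [0, 0, 0, 0, 0, 1.2, 1],
  ],
)

```text
time_s: 28.93
tcp_pos: [0.5859, -0.1113, 0.1107]
ee_rot: [[0.077, -0.997, 0.0], [-0.997, -0.077, -0.0], [0.0, -0.0, -1.0]]
wrist_force: [-0.7, 0.0, 2.8]
gripper_width: 0.228
gripper_force: 30.0
```

```bash
python3 - <<'E'
from hp import *
edge()
s=capture("scene"); half(s,(286,219),(325.3,233.2))
E
```

```text
t 28.9 tcp [ 585.9 -111.3  110.7] edge jig [-0.  42.2] 23.2 F [-0.7  0.   2.8]
L px [283.5 216.1] 142 shift jig [-3.4  7.5]
R px [325.  232.8] 53 shift jig [-6.3 -0.1]
```

Request:
arm_command(
  deltas=[
    [0, 0, 0, 0, 0, -1, 1],
    [0, 0, 0, 0, 0, -2.5, 1],
    [0, 0, 0, 0, 0, -4, 1],
    [0, 0, 0, 0, 0, -5.5, 1],
    [0, 0, 0, 0, 0, -6.6, 1],
    [0, 0, 0, 0, 0, -6.8, 1],
    [0, 0, 0, 0, 0, -6.8, 1],
  ],
)

```text
time_s: 29.57
tcp_pos: [0.5863, -0.1111, 0.1796]
ee_rot: [[0.077, -0.997, 0.002], [-0.997, -0.077, 0.001], [-0.0, -0.002, -1.0]]
wrist_force: [0.2, 0.4, -1.3]
gripper_width: 0.226
gripper_force: 30.0
```

Request:
arm_command(
  deltas=[
    [0, 0, 0, 1.5, 0, 0, 1],
    [0, 0, 0, 3.5, 0, 0, 1],
    [0, 0, 0, 5.5, 0, 0, 1],
    [0, 0, 0, 7.2, 0, 0, 1],
    [0, 0, 0, 8.1, 0, 0, 1],
    [0, 0, 0, 8.4, 0, 0, 1],
    [0, 0, 0, 8.4, 0, 0, 1],
  ],
)

```text
time_s: 30.15
tcp_pos: [0.5919, -0.1953, 0.1777]
ee_rot: [[0.076, -0.997, -0.001], [-0.997, -0.076, 0.0], [-0.001, 0.001, -1.0]]
wrist_force: [-0.1, 0.1, -0.2]
gripper_width: 0.233
gripper_force: 30.0
```

Request:
arm_command(
  deltas=[
    [0, 0, 0, 0, 0, 1, 1],
    [0, 0, 0, 0, 0, 2, 1],
    [0, 0, 0, 0, 0, 3, 1],
    [0, 0, 0, 0, 0, 4, 1],
    [0, 0, 0, 0, 0, 5, 1],
    [0, 0, 0, 0, 0, 5.8, 1],
    [0, 0, 0, 0, 0, 5.9, 1],
    [0, 0, 0, 0, 0, 5.9, 1],
  ],
)

```text
time_s: 30.82
tcp_pos: [0.592, -0.1949, 0.1189]
ee_rot: [[0.077, -0.997, -0.002], [-0.997, -0.077, 0.0], [-0.0, 0.002, -1.0]]
wrist_force: [0.8, -0.5, -0.6]
gripper_width: 0.229
gripper_force: 30.0
```

```bash
python3 - <<'E'
from hp import *
edge(); go(592.2,-195,109,184.4)
E
```

```text
t 30.8 tcp [ 592.  -194.9  118.9] edge jig [ -0.5 -41.6] 31.4 F [ 0.8 -0.5 -0.6]
tcp [ 592.  -194.9  118.9] yaw -175.6 t 30.8 F [ 0.8 -0.5 -0.6] -> [0.002, 0.0, 0.0] [0.01, -0.02, 0.99]
```

Request:
arm_command(
  deltas=[
    [0, 0, 0, 0, 0, 0.25, 1],
    [0, 0, 0, 0, 0, 0.5, 1],
    [0, 0, 0, 0, 0, 0.7, 1],
    [0, 0, 0, 0, 0, 0.9, 1],
    [0, 0, 0, 0, 0, 1.05, 1],
    [0, 0, 0, 0, 0, 1.1, 1],
    [0, 0, 0, 0, 0, 1.1, 1],
  ],
)

```text
time_s: 31.4
tcp_pos: [0.5929, -0.1951, 0.1091]
ee_rot: [[0.077, -0.997, 0.002], [-0.997, -0.077, -0.0], [0.0, -0.002, -1.0]]
wrist_force: [1.2, -0.6, 0.2]
gripper_width: 0.228
gripper_force: 30.0
```

```bash
python3 - <<'E'
from hp import *
edge()
E
```

```text
t 31.4 tcp [ 592.9 -195.1  109.1] edge jig [  0.7 -41.9] 21.6 F [ 1.2 -0.6  0.2]
```

Request:
arm_command(
  deltas=[
    [0, 0, 0, 0, 0, -1, 1],
    [0, 0, 0, 0, 0, -2.5, 1],
    [0, 0, 0, 0, 0, -4, 1],
    [0, 0, 0, 0, 0, -5.5, 1],
    [0, 0, 0, 0, 0, -6.8, 1],
    [0, 0, 0, 0, 0, -7, 1],
    [0, 0, 0, 0, 0, -7, 1],
  ],
)

```text
time_s: 31.98
tcp_pos: [0.5922, -0.1949, 0.1797]
ee_rot: [[0.077, -0.997, 0.001], [-0.997, -0.077, 0.0], [-0.0, -0.001, -1.0]]
wrist_force: [-0.4, 0.5, -1.0]
gripper_width: 0.231
gripper_force: 30.0
```

Request:
arm_command(
  deltas=[
    [0, 0, 0, -1.5, 0, 0, 1],
    [0, 0, 0, -3.5, 0, 0, 1],
    [0, 0, 0, -5.5, 0, 0, 1],
    [0, 0, 0, -7.2, 0, 0, 1],
    [0, 0, 0, -8.1, 0, 0, 1],
    [0, 0, 0, -8.4, 0, 0, 1],
    [0, 0, 0, -8.4, 0, 0, 1],
  ],
)

```text
time_s: 32.57
tcp_pos: [0.5854, -0.1105, 0.1781]
ee_rot: [[0.078, -0.997, -0.001], [-0.997, -0.078, -0.0], [-0.0, 0.001, -1.0]]
wrist_force: [-0.2, 0.4, 0.3]
gripper_width: 0.227
gripper_force: 30.0
```

Request:
arm_command(
  deltas=[
    [0, 0, 0, 0, 0, 1, 1],
    [0, 0, 0, 0, 0, 2, 1],
    [0, 0, 0, 0, 0, 3, 1],
    [0, 0, 0, 0, 0, 4, 1],
    [0, 0, 0, 0, 0, 5, 1],
    [0, 0, 0, 0, 0, 6, 1],
    [0, 0, 0, 0, 0, 6.2, 1],
    [0, 0, 0, 0, 0, 6.2, 1],
  ],
)

```text
time_s: 33.23
tcp_pos: [0.5853, -0.1114, 0.1154]
ee_rot: [[0.077, -0.997, -0.002], [-0.997, -0.077, -0.0], [0.0, 0.002, -1.0]]
wrist_force: [0.5, -0.4, -1.9]
gripper_width: 0.229
gripper_force: 30.0
```

```bash
python3 - <<'E'
from hp import *
edge(); go(585.6,-111,107.5,184.4)
s=capture("scene"); half(s,(286,219),(325.,234))
E
```

```text
t 33.2 tcp [ 585.3 -111.4  115.4] edge jig [-0.8 42.2] 27.9 F [ 0.5 -0.4 -1.9]
tcp [ 585.3 -111.4  115.4] yaw -175.6 t 33.2 F [ 0.5 -0.4 -1.9] -> [0.002, -0.0, 0.0] [-0.03, -0.03, 0.79]
L px [283.5 216. ] 143 shift jig [-3.1  7.8]
R px [324.8 233.5] 52 shift jig [-8.3 -0.8]
```

Request:
arm_command(
  deltas=[
    [0, 0, 0, 0, 0, 0.25, 1],
    [0, 0, 0, 0, 0, 0.45, 1],
    [0, 0, 0, 0, 0, 0.6, 1],
    [0, 0, 0, 0, 0, 0.75, 1],
    [0, 0, 0, 0, 0, 0.8, 1],
    [0, 0, 0, 0, 0, 0.8, 1],
  ],
)

```text
time_s: 33.78
tcp_pos: [0.5859, -0.1113, 0.1092]
ee_rot: [[0.077, -0.997, 0.0], [-0.997, -0.077, -0.0], [0.0, -0.0, -1.0]]
wrist_force: [-1.6, 0.3, 2.0]
gripper_width: 0.224
gripper_force: 30.0
```

```bash
python3 - <<'E'
from hp import *
edge()
E
```

```text
t 33.8 tcp [ 585.9 -111.3  109.2] edge jig [-0.  42.1] 21.7 F [-1.6  0.3  2. ]
```

Request:
arm_command(
  deltas=[
    [0, 0, 0, 0, 0, -1, 1],
    [0, 0, 0, 0, 0, -3, 1],
    [0, 0, 0, 0, 0, -6, 1],
    [0, 0, 0, 0, 0, -9, 1],
    [0, 0, 0, 0, 0, -10.5, 1],
    [0, 0, 0, 0, 0, -11, 1],
    [0, 0, 0, 0, 0, -11, 1],
  ],
)

```text
time_s: 34.37
tcp_pos: [0.5867, -0.1111, 0.2206]
ee_rot: [[0.077, -0.997, 0.004], [-0.997, -0.077, 0.001], [-0.0, -0.004, -1.0]]
wrist_force: [0.2, -0.1, -1.0]
gripper_width: 0.226
gripper_force: 30.0
```

```bash
python3 - <<'E'
from hp import *
edge(); go(445.6,-204.1,210,177.6)
s=capture("scene"); half(s,(285.8,219.5),(325.,234))
E
```

```text
t 34.4 tcp [ 586.7 -111.1  220.6] edge jig [ 1.1 42.4] 133.1 F [ 0.2 -0.1 -1. ]
tcp [ 586.7 -111.1  220.6] yaw -175.6 t 34.4 F [ 0.2 -0.1 -1. ] -> [-0.004, 0.0, 0.119] [8.19, 14.78, 0.99]
L px [285.1 218.4] 46 shift jig [-8.   1.1]
R px [325.1 233.5] 47 shift jig [-8.  -1.2]
```

Both ends now stand about 8 mm open and square. The wedge goes back to its rest.

Request:
arm_command(
  deltas=[
    [0, 0, 0.02, 1.5, 2.5, 0, 1],
    [0, 0, 0.05, 3.5, 6, 0, 1],
    [0, 0, 0.08, 5.5, 9.5, 0, 1],
    [0, 0, 0.1, 7.2, 12.7, 0, 1],
    [0, 0, 0.119, 8, 14.4, 0.5, 1],
    [0, 0, 0.119, 8.2, 14.8, 1, 1],
    [0, 0, 0.119, 8.2, 14.8, 1, 1],
    [0, 0, 0.119, 8.2, 14.8, 1, 1],
  ],
)

```text
time_s: 35.08
tcp_pos: [0.4446, -0.2043, 0.2076]
ee_rot: [[-0.042, -0.999, -0.002], [-0.999, 0.042, 0.0], [-0.0, 0.002, -1.0]]
wrist_force: [-0.3, -0.0, -0.5]
gripper_width: 0.227
gripper_force: 30.0
```

Request:
arm_command(
  deltas=[
    [0, 0, 0, 0, 0, 1.5, 1],
    [0, 0, 0, 0, 0, 3, 1],
    [0, 0, 0, 0, 0, 4.3, 1],
    [0, 0, 0, 0, 0, 4.8, 1],
    [0, 0, 0, 0, 0, 4.8, 1],
    [0, 0, 0, 0, 0, 4.8, 1],
  ],
)

```text
time_s: 35.58
tcp_pos: [0.4456, -0.2041, 0.1607]
ee_rot: [[-0.041, -0.999, -0.0], [-0.999, 0.041, -0.0], [0.0, 0.0, -1.0]]
wrist_force: [0.8, 0.2, -1.4]
gripper_width: 0.227
gripper_force: 30.0
```

```bash
python3 - <<'E'
from hp import *
edge(); go(445.6,-204.1,92.5,177.6)
E
```

```text
t 35.6 tcp [ 445.6 -204.1  160.7] edge jig [-147.2  -40.8] 73.2 F [ 0.8  0.2 -1.4]
tcp [ 445.6 -204.1  160.7] yaw 177.7 t 35.6 F [ 0.8  0.2 -1.4] -> [0.0, -0.0, 0.001] [-0.01, -0.0, 6.82]
```

Request:
arm_command(
  deltas=[
    [0, 0, 0, 0, 0, 1.2, 1],
    [0, 0, 0, 0, 0, 2.4, 1],
    [0, 0, 0, 0, 0, 3.6, 1],
    [0, 0, 0, 0, 0, 4.8, 1],
    [0, 0, 0, 0, 0, 5.8, 1],
    [0, 0, 0, 0, 0, 6.4, 1],
    [0, 0, 0, 0, 0, 6.7, 1],
    [0, 0, 0, 0, 0, 6.8, 1],
  ],
)

```text
time_s: 36.25
tcp_pos: [0.4451, -0.2044, 0.0929]
ee_rot: [[-0.042, -0.999, 0.001], [-0.999, 0.042, -0.0], [0.0, -0.001, -1.0]]
wrist_force: [0.6, 0.1, -1.0]
gripper_width: 0.225
gripper_force: 30.0
```

Request:
arm_command(
  deltas=[
    [0, 0, 0, 0, 0, 0, 1],
    [0, 0, 0, 0, 0, 0, 1],
    [0, 0, 0, 0, 0, 0.05, 1],
  ],
)

```text
time_s: 36.5
tcp_pos: [0.4451, -0.2045, 0.0929]
ee_rot: [[-0.042, -0.999, 0.002], [-0.999, 0.042, -0.0], [0.0, -0.002, -1.0]]
wrist_force: [-0.3, 0.6, -1.7]
gripper_width: 0.229
gripper_force: 30.0
```

Request:
arm_command(
  deltas=[
    [0, 0, 0, 0, 0, 0, -1],
    [0, 0, 0, 0, 0, 0, -1],
    [0, 0, 0, 0, 0, 0, -1],
    [0, 0, 0, 0, 0, 0, -1],
    [0, 0, 0, 0, 0, 0, -1],
    [0, 0, 0, 0, 0, 0, -1],
    [0, 0, 0, 0, 0, 0, -1],
    [0, 0, 0, 0, 0, 0, -1],
  ],
)

```text
time_s: 37.17
tcp_pos: [0.4446, -0.2044, 0.0922]
ee_rot: [[-0.042, -0.999, -0.0], [-0.999, 0.042, -0.0], [0.0, 0.0, -1.0]]
wrist_force: [0.2, 0.4, 0.5]
gripper_width: 0.75
gripper_force: 0.0
```

Request:
arm_command(
  deltas=[
    [0, 0, 0, 0, 0, -2, -1],
    [0, 0, 0, 0, 0, -5, -1],
    [0, 0, 0, 0, 0, -8, -1],
    [0, 0, 0, 0, 0, -10, -1],
    [0, 0, 0, 0, 0, -10.5, -1],
    [0, 0, 0, 0, 0, -10.5, -1],
  ],
)

```text
time_s: 37.67
tcp_pos: [0.4454, -0.2045, 0.1988]
ee_rot: [[-0.042, -0.999, 0.004], [-0.999, 0.042, -0.0], [0.0, -0.004, -1.0]]
wrist_force: [0.5, 0.8, -0.7]
gripper_width: 0.997
gripper_force: 0.0
```

```bash
python3 - <<'E'
from hp import *; import pickle
s=capture("scene");c=capture("top");pickle.dump((s,c),open("3.pkl","wb")); half(s,(285.8,219.5),(325.,234))
for A,ce,r,_ in comps(masks(c["pixels"])["black"],250,(150,225,400,320)): print("blk",A,ce)
for A,ce,r,_ in comps(masks(c["pixels"])["white"],20,(285,160,355,235)):
    w=onz(c,[ce],.057)[0,:2]*1000; print(A,w.round(1),(RJ.T@(w-O)).round(1))
cv2.imwrite("pics/l.png",np.hstack([cv2.resize(c["pixels"][150:290,180:370],(570,420),interpolation=3)]))
go(560,-154.5,150,184.4)
E
```

```text
L px [285.6 218.5] 38 shift jig [-7.9  0. ]
R px [324.4 233.3] 54 shift jig [-8.3  0.3]
blk 1105 (np.float64(350.16), np.float64(294.98))
blk 294 (np.float64(209.12), np.float64(259.73))
blk 351 (np.float64(365.39), np.float64(230.09))
blk 250 (np.float64(329.26), np.float64(229.81))
blk 1698 (np.float64(241.09), np.float64(278.83))
211 [ 530.2 -139.5] [-67.7  18.3]
49 [ 572.1 -112.3] [-23.9  42.2]
47 [ 579.  -196.9] [-23.5 -42.6]
29 [ 587.4 -103.2] [-8.  50.2]
33 [ 595.4 -183. ] [ -6.1 -30. ]
48 [ 612.4 -109.7] [16.5 41.8]
50 [ 619.1 -192.8] [ 16.8 -41.6]
121 [ 643.6 -138.1] [45.4 11. ]
tcp [ 443.8 -204.1  196.1] yaw 177.6 t 37.8 F [-0.9 -0.4 -0.8] -> [0.002, 0.001, -0.119] [-5.44, -11.41, 4.6]
```

View pics/l.png

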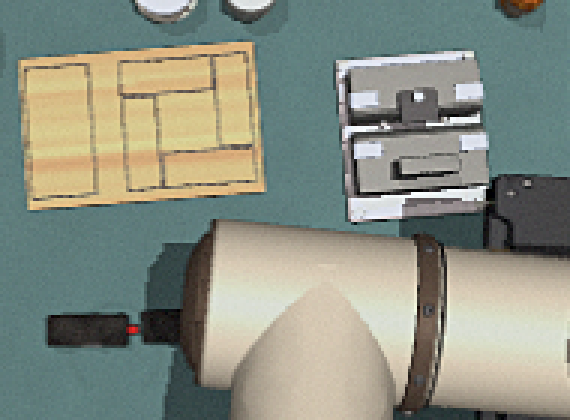

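The top view shows the half 8 mm off the seam and square. Its rib is at crop (427,165). The slab's long outline is on the left at (60,130), with the pinwheel at (165,75), (232,100), (142,142) and (207,167). Next come the outline centres and the rib grasp.

```bash
cat > slab.py <<'E'
from m import *; import pickle
T=pickle.load(open("top0.pkl","rb"))
def slots(c=T):
    u0,v0,u1,v1=178,155,280,228; k=6
    g=cv2.resize(cv2.cvtColor(c["pixels"],cv2.COLOR_BGR2GRAY)[v0:v1,u0:u1],None,fx=k,fy=k,interpolation=cv2.INTER_CUBIC)
    wood=cv2.resize(masks(c["pixels"])["wood"][v0:v1,u0:u1],None,fx=k,fy=k,interpolation=cv2.INTER_NEAREST)
    wood=cv2.morphologyEx(wood,cv2.MORPH_CLOSE,np.ones((25,25)))
    bh=cv2.morphologyEx(g,cv2.MORPH_BLACKHAT,np.ones((25,25)))
    inner=((bh<16)&(wood>0)).astype(np.uint8)
    n,l,st,ce=cv2.connectedComponentsWithStats(inner,connectivity=4); out=[]
    C=np.array([595.5,70.0]); a=np.radians(4.7); R=np.array([[np.cos(a),-np.sin(a)],[np.sin(a),np.cos(a)]])
    for i in range(1,n):
        if st[i,4]<1500: continue
        ys,xs=np.nonzero(l==i); r=cv2.minAreaRect(np.c_[xs,ys].astype(np.float32))
        q=(np.array(r[0])+.5)/k-.5+[u0,v0]; w=onz(c,[q],.006)[0,:2]*1000
        box=(cv2.boxPoints(r)+.5)/k-.5+[u0,v0]; B=onz(c,box,.006)[:,:2]*1000; e=np.array([np.linalg.norm(B[1]-B[0]),np.linalg.norm(B[2]-B[1])])
        out.append((st[i,4],w,R.T@(w-C),e,B))
    return out
if __name__=="__main__":
    for A,w,s,e,B in slots():
        d=B[1]-B[0] if e[0]>e[1] else B[2]-B[1]; print(A,"world",w.round(1),"slab",s.round(1),"size",e.round(1),"long at",round(float(np.degrees(np.arctan2(d[1],d[0]))%180),1))
E
python3 slab.py; python3 - <<'E'
from hp import *
go(558.1,-155.8,150,184.4)
E
```

```text
61743 world [595.2  70.4] slab [-0.3  0.4] size [199.8 127.1] long at 94.7
9436 world [616.7  -6.6] slab [ 14.9 -78.1] size [24.9 73.2] long at 4.9
9064 world [636.3  49.9] slab [ 39.  -23.4] size [72.7 24.8] long at 94.6
11913 world [598.6  31.4] slab [ -0.1 -38.7] size [47.  47.7] long at 5.0
9387 world [580.6  69.2] slab [-14.9   0.4] size [24.7 72.9] long at 5.7
9362 world [561.1  12.7] slab [-38.9 -54.2] size [72.8 24.9] long at 94.7
tcp [ 443.8 -204.1  196.1] yaw 177.6 t 37.8 F [-0.9 -0.4 -0.8] -> [0.002, 0.001, -0.119] [-5.31, -11.22, 4.6]
```

Request:
arm_command(
  deltas=[
    [0, 0, -0.02, -1, -2, 0, 0.2],
    [0, 0, -0.05, -2, -5, 1, 0.2],
    [0, 0, -0.08, -3.5, -8, 2, 0.2],
    [0, 0, -0.1, -4.7, -10.3, 3, 0.2],
    [0, 0, -0.119, -5.2, -11.1, 3.3, 0.2],
    [0, 0, -0.119, -5.3, -11.2, 3.5, 0.2],
    [0, 0, -0.119, -5.3, -11.2, 3.5, 0.2],
    [0, 0, -0.119, -5.3, -11.2, 3.5, 0.2],
  ],
)

```text
time_s: 38.43
tcp_pos: [0.5573, -0.1565, 0.1616]
ee_rot: [[0.076, -0.997, -0.002], [-0.997, -0.076, 0.0], [-0.0, 0.002, -1.0]]
wrist_force: [-0.2, 0.2, 0.2]
gripper_width: 0.479
gripper_force: 0.0
```

Request:
arm_command(
  deltas=[
    [0, 0, 0, 0, 0, 0, 0.2],
    [0, 0, 0, 0, 0, 0, 0.2],
    [0, 0, 0, 0, 0, 0, 0.2],
  ],
)

```text
time_s: 38.68
tcp_pos: [0.5582, -0.1566, 0.163]
ee_rot: [[0.076, -0.997, 0.001], [-0.997, -0.076, 0.0], [0.0, -0.001, -1.0]]
wrist_force: [0.6, -0.0, 0.9]
gripper_width: 0.405
gripper_force: 0.0
```

```bash
python3 - <<'E'
from hp import *
from slab import T
go(558.1,-155.8,87,184.4); print(sense()["gripper_width"]*87)
q=(np.array([(25,68),(89,64),(98,193),(34,199)])+.5)/3-.5+[180,150]
w=onz(T,q,.006)[:,:2]*1000; C=np.array([595.3,70.2]); a=np.radians(4.75); R=np.array([[np.cos(a),-np.sin(a)],[np.sin(a),np.cos(a)]])
print(((w-C)@R).round(1).tolist(), w.mean(0).round(1), (C+R@[0,66.5]).round(1))
s=capture("scene"); S=sense(); p=S["tcp_pos"]; print(proj(s,[p-[0,0,.019],p-[0,0,.063]]).round(1).tolist())
cv2.imwrite("pics/n.png",cv2.resize(s["pixels"][150:270,255:355],(500,600),interpolation=3))
E
```

```text
tcp [ 558.2 -156.6  163. ] yaw -175.6 t 38.7 F [ 0.6 -0.   0.9] -> [-0.001, -0.0, -0.001] [-0.08, 0.01, 7.6]
35.250175749448566
[[54.8, 92.2], [53.8, 38.8], [-53.4, 38.9], [-54.3, 92.1]] [590.1 135.5] [589.8 136.5]
[[304.2, 194.7], [302.6, 214.1]]
```

View pics/n.png

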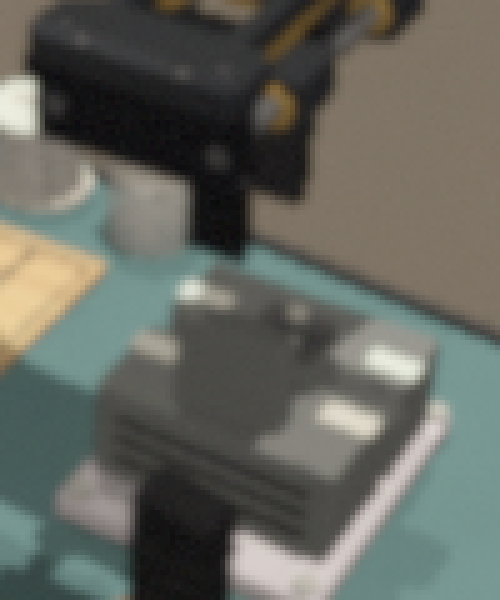

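The gripper is above the rib; the rib top is at about crop (240,335), under the projected tool axis. I descend, then close.

Request:
arm_command(
  deltas=[
    [0, 0, 0, -0.08, 0, 1.5, 0.2],
    [0, 0, 0, -0.08, 0, 3, 0.2],
    [0, 0, 0, -0.08, 0, 4.5, 0.2],
    [0, 0, 0, -0.08, 0, 6, 0.2],
    [0, 0, 0, -0.08, 0, 7, 0.2],
    [0, 0, 0, -0.08, 0, 7.5, 0.2],
    [0, 0, 0, -0.08, 0, 7.6, 0.2],
    [0, 0, 0, -0.08, 0, 7.6, 0.2],
  ],
)

```text
time_s: 39.4
tcp_pos: [0.5589, -0.1555, 0.0865]
ee_rot: [[0.077, -0.997, 0.0], [-0.997, -0.077, -0.0], [0.0, -0.0, -1.0]]
wrist_force: [0.3, -0.4, -0.2]
gripper_width: 0.4
gripper_force: 0.0
```

Request:
arm_command(
  deltas=[
    [0, 0, 0, 0, 0, 0, 1],
    [0, 0, 0, 0, 0, 0, 1],
    [0, 0, 0, 0, 0, 0, 1],
    [0, 0, 0, 0, 0, 0, 1],
    [0, 0, 0, 0, 0, 0, 1],
    [0, 0, 0, 0, 0, 0, 1],
  ],
)

```text
time_s: 39.9
tcp_pos: [0.5585, -0.1553, 0.0866]
ee_rot: [[0.077, -0.997, -0.0], [-0.997, -0.077, -0.0], [0.0, 0.0, -1.0]]
wrist_force: [-1.1, 0.2, 3.2]
gripper_width: 0.153
gripper_force: 30.0
```

```bash
python3 - <<'E'
from hp import *
S=sense(); print(S["gripper_width"]*87,S["gripper_force"],S["wrist_force"].round(1), S["tcp_pos"].round(4))
s=capture("scene"); half(s,(285.8,219.5),(325.,234))
E
```

```text
13.308265940513289 29.997277921065688 [-1.1  0.2  3.2] [ 0.5585 -0.1553  0.0866]
L px [279.4 223.9] 55 shift jig [-29.5   1.7]
R px [324.5 233.4] 54 shift jig [-8.3 -0.1]
```

Request:
arm_command(
  deltas=[
    [0, 0, 0, 0, 0.2, -0.05, 1],
    [0, 0, 0, 0, 0.4, -0.1, 1],
    [0, 0, 0, 0, 0.4, -0.5, 1],
    [0, 0, 0, 0, 0.4, -1.5, 1],
    [0, 0, 0, 0, 0.4, -3, 1],
    [0, 0, 0, 0, 0.4, -4.5, 1],
    [0, 0, 0, 0, 0.4, -6, 1],
    [0, 0, 0, 0, 0.4, -7.5, 1],
  ],
)

```text
time_s: 40.62
tcp_pos: [0.5535, -0.1555, 0.1614]
ee_rot: [[0.076, -0.997, -0.003], [-0.997, -0.076, 0.001], [-0.001, 0.003, -1.0]]
wrist_force: [0.3, -0.6, -8.0]
gripper_width: 0.157
gripper_force: 30.0
```

Request:
arm_command(
  deltas=[
    [0, 0, 0, 0, 0, -1.5, 1],
    [0, 0, 0, 0, 0, -2.5, 1],
    [0, 0, 0, 0, 0, -3, 1],
    [0, 0, 0, 0, 0, -3, 1],
    [0, 0, 0, 0, 0, -3, 1],
  ],
)

```text
time_s: 41.03
tcp_pos: [0.554, -0.1555, 0.1905]
ee_rot: [[0.076, -0.997, -0.001], [-0.997, -0.076, 0.001], [-0.001, 0.001, -1.0]]
wrist_force: [-1.2, 0.9, -7.5]
gripper_width: 0.161
gripper_force: 30.0
```

```bash
python3 - <<'E'
from hp import *
from slab import T
S=sense(); print(S["gripper_width"]*87,S["gripper_force"],S["wrist_force"].round(1),S["joints"].round(1))
q=np.array([(243,235),(554,229)])*.64-.18; print("bottle",onz(T,[q[0]],.126)[0].round(3),"dropper",onz(T,[q[1]],.098)[0].round(3))
go(590.7,127.5,190,274.75); go(575,-10,190,230)
s=capture("scene"); cv2.imwrite("pics/o.png",cv2.resize(s["pixels"][120:280,200:360],(600,600),interpolation=3))
E
```

```text
14.008115981802904 29.991635258775204 [-1.2  0.9 -7.5] [  0.4  19.7 -10.9  -0.  -59.5   4. ]
bottle [0.677 0.226 0.126] dropper [ 0.693 -0.231  0.098]
tcp [ 554.  -155.5  190.5] yaw -175.6 t 41.0 F [-1.2  0.9 -7.5] -> [0.001, 0.002, -1.577] [-27.93, -5.83, 0.06]
tcp [ 554.  -155.5  190.5] yaw -175.6 t 41.0 F [-1.2  0.9 -7.5] -> [0.001, 0.001, -0.796] [-14.34, -3.21, 0.06]
```

Request:
arm_command(
  deltas=[
    [0, 0, -0.11, -2, -0.5, 0, 1],
    [0, 0, -0.22, -4.5, -1, 0, 1],
    [0, 0, -0.34, -7, -1.6, 0, 1],
    [0, 0, -0.46, -9.5, -2.2, 0, 1],
    [0, 0, -0.58, -12, -2.7, 0, 1],
    [0, 0, -0.7, -13.7, -3.1, 0, 1],
    [0, 0, -0.78, -14.3, -3.2, 0, 1],
    [0, 0, -0.796, -14.3, -3.2, 0, 1],
  ],
)

```text
time_s: 41.75
tcp_pos: [0.5752, -0.0089, 0.1898]
ee_rot: [[0.769, -0.639, -0.002], [-0.639, -0.769, -0.0], [-0.002, 0.002, -1.0]]
wrist_force: [-0.3, -0.8, -7.5]
gripper_width: 0.154
gripper_force: 30.0
```

Request:
arm_command(
  deltas=[
    [0, 0, 0, 0, 0, 0, 1],
    [0, 0, 0, 0, 0, 0, 1],
  ],
)

```text
time_s: 41.92
tcp_pos: [0.575, -0.0112, 0.1904]
ee_rot: [[0.765, -0.644, -0.002], [-0.644, -0.765, -0.001], [-0.001, 0.002, -1.0]]
wrist_force: [0.3, -0.1, -7.0]
gripper_width: 0.158
gripper_force: 30.0
```

```bash
python3 - <<'E'
from hp import *
go(590.7,127.5,150,274.75)
E
```

```text
tcp [575.  -11.2 190.4] yaw -130.1 t 41.9 F [ 0.3 -0.1 -7. ] -> [0.001, 0.002, -0.783] [-7.73, -11.63, 4.03]
```

Request:
arm_command(
  deltas=[
    [0, 0, -0.11, -1.2, -1.8, 0, 1],
    [0, 0, -0.22, -2.4, -3.6, 0, 1],
    [0, 0, -0.34, -3.7, -5.6, 0.5, 1],
    [0, 0, -0.46, -5, -7.6, 1.5, 1],
    [0, 0, -0.58, -6.3, -9.5, 2.5, 1],
    [0, 0, -0.7, -7.3, -11, 3.3, 1],
    [0, 0, -0.78, -7.7, -11.6, 3.8, 1],
    [0, 0, -0.783, -7.7, -11.6, 4, 1],
  ],
)

```text
time_s: 42.58
tcp_pos: [0.5909, 0.1284, 0.1497]
ee_rot: [[0.996, 0.086, -0.002], [0.086, -0.996, -0.001], [-0.002, 0.0, -1.0]]
wrist_force: [-0.7, -0.5, -7.3]
gripper_width: 0.154
gripper_force: 30.0
```

Request:
arm_command(
  deltas=[
    [0, 0, 0, 0, 0, 0, 1],
    [0, 0, 0, 0, 0, 0, 1],
    [0, 0, 0, 0, 0, 0, 1],
  ],
)

```text
time_s: 42.83
tcp_pos: [0.5913, 0.1266, 0.1517]
ee_rot: [[0.997, 0.082, 0.001], [0.082, -0.997, -0.0], [0.001, 0.0, -1.0]]
wrist_force: [0.1, 0.4, -7.5]
gripper_width: 0.156
gripper_force: 30.0
```

```bash
python3 - <<'E'
from hp import *
go(590.7,127.5,81,274.75)
E
```

```text
tcp [591.3 126.6 151.7] yaw -85.3 t 42.8 F [ 0.1  0.4 -7.5] -> [0.0, -0.001, -0.001] [-0.06, -0.09, 7.07]
```

Request:
arm_command(
  deltas=[
    [0, 0, 0, -0.06, -0.09, 1.2, 1],
    [0, 0, 0, -0.06, -0.09, 2.6, 1],
    [0, 0, 0, -0.06, -0.09, 4, 1],
    [0, 0, 0, -0.06, -0.09, 5.4, 1],
    [0, 0, 0, -0.06, -0.09, 6.2, 1],
    [0, 0, 0, -0.06, -0.09, 6.6, 1],
    [0, 0, 0, -0.06, -0.09, 6.8, 1],
    [0, 0, 0, -0.06, -0.09, 6.8, 1],
  ],
)

```text
time_s: 43.5
tcp_pos: [0.5908, 0.1284, 0.0836]
ee_rot: [[0.996, 0.085, 0.001], [0.085, -0.996, 0.0], [0.001, -0.0, -1.0]]
wrist_force: [-0.1, -0.4, -6.3]
gripper_width: 0.158
gripper_force: 30.0
```

Request:
arm_command(
  deltas=[
    [0, 0, 0, 0, 0, 0.1, 1],
    [0, 0, 0, 0, 0, 0.2, 1],
    [0, 0, 0, 0, 0, 0.25, 1],
    [0, 0, 0, 0, 0, 0.25, 1],
  ],
)

```text
time_s: 43.83
tcp_pos: [0.5912, 0.1289, 0.0818]
ee_rot: [[0.996, 0.085, 0.002], [0.085, -0.996, 0.001], [0.002, -0.0, -1.0]]
wrist_force: [0.1, 0.4, -3.4]
gripper_width: 0.161
gripper_force: 30.0
```

```bash
python3 - <<'E'
from hp import *
go(590.7,127.5,81,274.75)
E
```

```text
tcp [591.2 128.9  81.8] yaw -85.1 t 43.8 F [ 0.1  0.4 -3.4] -> [-0.0, -0.002, 0.003] [-0.06, 0.13, 0.08]
```

Request:
arm_command(
  deltas=[
    [0, 0, 0, 0, 0, -0.3, 1],
    [0, 0, 0, -0.05, 0.14, -0.3, 1],
    [0, 0, 0, -0.05, 0.14, -0.3, 1],
    [0, 0, 0, -0.05, 0.14, 0, 1],
    [0, 0, 0, -0.05, 0.14, 0.15, 1],
    [0, 0, 0, -0.05, 0.14, 0.15, 1],
  ],
)

```text
time_s: 44.33
tcp_pos: [0.5916, 0.1273, 0.0808]
ee_rot: [[0.996, 0.086, 0.003], [0.086, -0.996, 0.0], [0.003, 0.0, -1.0]]
wrist_force: [1.3, -1.9, 1.1]
gripper_width: 0.156
gripper_force: 30.0
```

```bash
python3 - <<'E'
from hp import *
go(590.7,127.5,81,274.75)
E
```

```text
tcp [591.6 127.3  80.8] yaw -85.1 t 44.3 F [ 1.3 -1.9  1.1] -> [0.0, -0.003, 0.003] [-0.09, -0.03, -0.03]
```

Request:
arm_command(
  deltas=[
    [0, 0, 0, 0, 0, 0, 0.2],
    [0, 0, 0, 0, 0, 0, 0.2],
    [0, 0, 0, 0, 0, 0, 0.2],
    [0, 0, 0, 0, 0, 0, 0.2],
    [0, 0, 0, 0, 0, 0, 0.2],
    [0, 0, 0, 0, 0, 0, 0.2],
  ],
)

```text
time_s: 44.83
tcp_pos: [0.59, 0.1273, 0.0792]
ee_rot: [[0.996, 0.085, -0.0], [0.085, -0.996, 0.0], [-0.0, -0.0, -1.0]]
wrist_force: [-0.9, 0.0, -0.3]
gripper_width: 0.392
gripper_force: 0.0
```

Request:
arm_command(
  deltas=[
    [0, 0, 0, 0, 0, -2, 0.2],
    [0, 0, 0, 0, 0, -5, -0.3],
    [0, 0, 0, 0, 0, -8, -0.3],
    [0, 0, 0, 0, 0, -10.5, -0.3],
    [0, 0, 0, 0, 0, -11, -0.3],
    [0, 0, 0, 0, 0, -11, -0.3],
  ],
)

```text
time_s: 45.33
tcp_pos: [0.5911, 0.1277, 0.1918]
ee_rot: [[0.996, 0.085, 0.005], [0.085, -0.996, 0.002], [0.005, -0.002, -1.0]]
wrist_force: [0.3, -1.1, 0.5]
gripper_width: 0.63
gripper_force: 0.0
```

```bash
python3 - <<'E'
from hp import *; import pickle
s=capture("scene");c=capture("top");pickle.dump((s,c),open("4.pkl","wb"))
go(430,36,150,184.4)
for A,ce,r,_ in comps(masks(c["pixels"])["black"],200,(150,225,350,320)): print("blk",A,ce)
for A,ce,r,_ in comps(masks(s["pixels"])["red"],4,(120,200,300,320)): print("red",A,ce)
cv2.imwrite("pics/p.png",np.hstack([cv2.resize(c["pixels"][140:290,150:360],(420,300),interpolation=3),cv2.resize(s["pixels"][160:310,120:310],(380,300),interpolation=3)]))
E
```

```text
tcp [589.3 127.1 188.3] yaw -85.1 t 45.4 F [ 0.2  0.1 -0.4] -> [0.001, 0.001, 1.579] [-16.64, 7.72, 3.86]
blk 242 (np.float64(168.9), np.float64(310.52))
blk 1043 (np.float64(164.77), np.float64(286.06))
blk 301 (np.float64(306.47), np.float64(259.51))
blk 301 (np.float64(208.89), np.float64(259.72))
blk 307 (np.float64(270.28), np.float64(258.15))
blk 300 (np.float64(239.74), np.float64(258.08))
red 15 (np.float64(262.87), np.float64(289.47))
red 13 (np.float64(227.38), np.float64(266.38))
```

View pics/p.png

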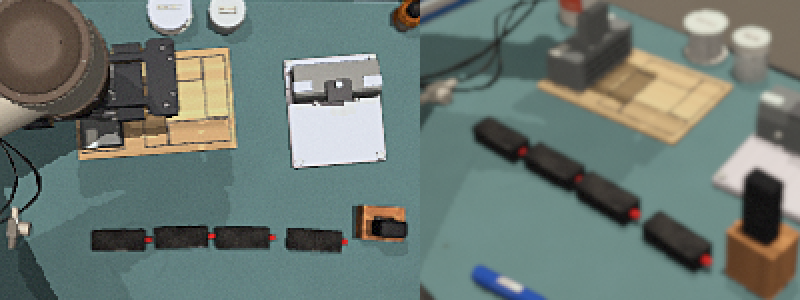

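The half stands inside its long outline (top crop (100,130)). The four modules still lie in the row near crop y=238, with their plugs to the right. Now their headings.

```bash
cat > mods.py <<'E'
from m import *
def mods(c,roi=(150,240,330,285)):
    out=[];im=c["pixels"]; ms=masks(im)
    for A,ce,r,ct in comps(ms["black"],200,roi):
        if A>420: continue
        z=np.zeros(im.shape[:2],np.uint8); cv2.drawContours(z,[ct],-1,1,-1); ys,xs=np.nonzero(z)
        P=onz(c,np.c_[xs,ys],.020)[:,:2]*1000; m=P.mean(0); w,v=np.linalg.eigh(np.cov((P-m).T)); d=v[:,1]; d=d*np.sign(d[1])
        out.append((m,float(np.degrees(np.arctan2(d[1],d[0])))-90,A))
    return sorted(out,key=lambda o:-o[0][1])
E
python3 - <<'E'
from mods import *; import pickle
for n in("top0.pkl","4.pkl"):
    c=pickle.load(open(n,"rb")); c=c[1] if isinstance(c,tuple) else c
    for m,a,A in mods(c): print(m.round(1),round(a,1),A)
s,c=pickle.load(open("4.pkl","rb"))
for a,b in [((286,258.5),(227.38,266.38)),((322,260.5),(262.87,289.47))]: print("plug",*[np.round(v*1000,1) for v in tri(c,a,s,b)])
go(431,40,150,180)
E
```

```text
[426.9 110.4] 0.6 293
[431.3  35.9] 3.2 306
[431.6 -38.3] 1.1 311
[ 428.8 -126.3] -4.2 301
[426.9 110.8] 1.3 301
[431.5  35.8] 2.8 300
[431.8 -38.3] 1.0 307
[ 428.7 -126.3] -3.9 301
plug [430.8 -76.7  15.7] 0.1
plug [ 425.9 -164.6   16.1] 0.5
tcp [589.3 127.1 188.3] yaw -85.1 t 45.4 F [ 0.2  0.1 -0.4] -> [0.001, 0.001, 1.656] [-16.5, 7.33, 3.86]
```

```bash
python3 - <<'E'
from h import *
go(510,85,160,229)
E
```

```text
tcp [589.3 127.1 188.3] yaw -85.1 t 45.4 F [ 0.2  0.1 -0.4] -> [0.001, 0.002, 0.8] [-8.25, 3.52, 2.84]
```

Request:
arm_command(
  deltas=[
    [0, 0, 0.12, -1.3, 0.5, 0, -0.2],
    [0, 0, 0.24, -2.6, 1.1, 0.5, -0.2],
    [0, 0, 0.36, -4, 1.7, 1, -0.2],
    [0, 0, 0.48, -5.4, 2.3, 1.7, -0.2],
    [0, 0, 0.6, -6.8, 2.9, 2.3, -0.2],
    [0, 0, 0.72, -7.8, 3.3, 2.7, -0.2],
    [0, 0, 0.8, -8.2, 3.5, 2.8, -0.2],
    [0, 0, 0.8, -8.2, 3.5, 2.8, -0.2],
  ],
)

```text
time_s: 46.1
tcp_pos: [0.509, 0.0842, 0.1591]
ee_rot: [[0.754, -0.657, -0.005], [-0.657, -0.754, -0.002], [-0.003, 0.005, -1.0]]
wrist_force: [0.1, 0.7, -0.2]
gripper_width: 0.599
gripper_force: 0.0
```

```bash
python3 - <<'E'
from h import *
go(431.2,39.9,80,183)
E
```

```text
tcp [509.   84.2 159.1] yaw -131.1 t 46.1 F [ 0.1  0.7 -0.2] -> [0.005, 0.001, 0.802] [-2.93, 8.42, 7.95]
```

Request:
arm_command(
  deltas=[
    [0, 0, 0.12, -0.5, 1.4, 0.5, -0.2],
    [0, 0, 0.24, -1, 2.8, 1.5, -0.2],
    [0, 0, 0.36, -1.5, 4.2, 3, -0.2],
    [0, 0, 0.48, -2, 5.7, 4.5, -0.2],
    [0, 0, 0.6, -2.5, 7.2, 6, -0.2],
    [0, 0, 0.72, -2.8, 8.1, 7.2, -0.2],
    [0, 0, 0.8, -2.93, 8.4, 7.8, -0.2],
    [0, 0, 0.8, -2.93, 8.4, 7.9, -0.2],
  ],
)

```text
time_s: 46.77
tcp_pos: [0.4322, 0.0401, 0.0803]
ee_rot: [[0.056, -0.998, -0.005], [-0.998, -0.056, -0.002], [0.002, 0.005, -1.0]]
wrist_force: [-0.9, 0.9, -0.6]
gripper_width: 0.599
gripper_force: 0.0
```

Request:
arm_command(
  deltas=[
    [0, 0, 0, 0, 0, 0, -0.2],
    [0, 0, 0, 0, 0, 0, -0.2],
    [0, 0, 0, 0, 0, 0, -0.2],
  ],
)

```text
time_s: 47.02
tcp_pos: [0.435, 0.0415, 0.0825]
ee_rot: [[0.058, -0.998, 0.001], [-0.998, -0.058, 0.0], [-0.0, -0.001, -1.0]]
wrist_force: [0.3, -1.2, 0.4]
gripper_width: 0.6
gripper_force: 0.0
```

```bash
python3 - <<'E'
from h import *
go(431.2,39.9,22,183)
s=capture("scene"); S=sense(); p=S["tcp_pos"]; print(proj(s,[p-[0,0,.019],p-[0,0,.060]]).round(1).tolist())
E
```

```text
tcp [435.   41.5  82.5] yaw -176.7 t 47.0 F [ 0.3 -1.2  0.4] -> [-0.001, 0.0, 0.006] [0.14, 0.4, 6.05]
[[182.8, 221.5], [185.0, 237.3]]
```

Request:
arm_command(
  deltas=[
    [0, 0, 0, 0.14, 0.4, 1.3, -0.2],
    [0, 0, 0, 0.14, 0.4, 2.8, -0.2],
    [0, 0, 0, 0.14, 0.4, 4.2, -0.2],
    [0, 0, 0, 0.14, 0.4, 5.2, -0.2],
    [0, 0, 0, 0.14, 0.4, 5.7, -0.2],
    [0, 0, 0, 0.14, 0.4, 6, -0.2],
    [0, 0, 0, 0.14, 0.4, 6, -0.2],
    [0, 0, 0, 0.14, 0.4, 6, -0.2],
  ],
)

```text
time_s: 47.73
tcp_pos: [0.4307, 0.0397, 0.0226]
ee_rot: [[0.056, -0.998, 0.001], [-0.998, -0.056, 0.0], [-0.0, -0.001, -1.0]]
wrist_force: [-0.2, -0.1, 0.9]
gripper_width: 0.594
gripper_force: 0.0
```

Request:
arm_command(
  deltas=[
    [0, 0, 0, 0, 0, 0, 1],
    [0, 0, 0, 0, 0, 0, 1],
    [0, 0, 0, 0, 0, 0, 1],
    [0, 0, 0, 0, 0, 0, 1],
    [0, 0, 0, 0, 0, 0, 1],
    [0, 0, 0, 0, 0, 0, 1],
    [0, 0, 0, 0, 0, 0, 1],
  ],
)

```text
time_s: 48.32
tcp_pos: [0.4303, 0.0395, 0.0224]
ee_rot: [[0.056, -0.998, 0.0], [-0.998, -0.056, 0.0], [-0.0, -0.0, -1.0]]
wrist_force: [-1.1, -0.1, 2.2]
gripper_width: 0.3
gripper_force: 30.0
```

Request:
arm_command(
  deltas=[
    [0, 0, 0, 0, 0, -1, 1],
    [0, 0, 0, 0, 0, -3, 1],
    [0, 0, 0, 0, 0, -5, 1],
    [0, 0, 0, 0, 0, -6, 1],
    [0, 0, 0, 0, 0, -6.3, 1],
    [0, 0, 0, 0, 0, -6.3, 1],
  ],
)

```text
time_s: 48.82
tcp_pos: [0.4304, 0.0396, 0.0857]
ee_rot: [[0.056, -0.998, 0.001], [-0.998, -0.056, 0.001], [-0.001, -0.002, -1.0]]
wrist_force: [-0.5, -0.0, -1.2]
gripper_width: 0.297
gripper_force: 30.0
```

```bash
python3 - <<'E'
from h import *
S=sense(); print(S["gripper_width"]*87,S["gripper_force"]); go(560.4,20.7,80,184.75)
s=capture("top"); import pickle; pickle.dump(s,open("5.pkl","wb"))
E
```

```text
25.86992408334005 29.99982386827469
tcp [430.4  39.6  85.7] yaw -176.8 t 48.8 F [-0.5 -0.  -1.2] -> [-0.002, 0.001, -0.027] [2.62, -12.87, 0.59]
```

Request:
arm_command(
  deltas=[
    [0, 0, -0.01, 0.5, -2, 0, 1],
    [0, 0, -0.02, 1, -5, 0, 1],
    [0, 0, -0.027, 1.7, -8.5, 0, 1],
    [0, 0, -0.027, 2.3, -11.3, 0.5, 1],
    [0, 0, -0.027, 2.6, -12.6, 1, 1],
    [0, 0, -0.027, 2.62, -12.85, 1.3, 1],
    [0, 0, -0.027, 2.62, -12.85, 1.3, 1],
    [0, 0, -0.027, 2.62, -12.85, 1.3, 1],
  ],
)

```text
time_s: 49.53
tcp_pos: [0.5582, 0.0202, 0.0707]
ee_rot: [[0.083, -0.997, -0.004], [-0.997, -0.083, -0.001], [0.001, 0.004, -1.0]]
wrist_force: [-1.1, -0.2, -0.7]
gripper_width: 0.297
gripper_force: 30.0
```

Request:
arm_command(
  deltas=[
    [0, 0, 0, 0, 0, 0, 1],
    [0, 0, 0, 0, 0, 0, 1],
    [0, 0, 0, 0, 0, 0, 1],
  ],
)

```text
time_s: 49.78
tcp_pos: [0.5594, 0.0207, 0.0727]
ee_rot: [[0.084, -0.997, 0.0], [-0.997, -0.084, 0.0], [-0.0, -0.0, -1.0]]
wrist_force: [0.6, -0.2, -1.0]
gripper_width: 0.295
gripper_force: 30.0
```

```bash
python3 - <<'E'
from h import *
go(560.4,20.7,29,184.75)
E
```

```text
tcp [559.4  20.7  72.7] yaw -175.2 t 49.8 F [ 0.6 -0.2 -1. ] -> [-0.0, 0.0, 0.001] [0.01, -0.1, 4.37]
```

Request:
arm_command(
  deltas=[
    [0, 0, 0, 0, -0.1, 1, 1],
    [0, 0, 0, 0, -0.1, 2.2, 1],
    [0, 0, 0, 0, -0.1, 3.2, 1],
    [0, 0, 0, 0, -0.1, 3.9, 1],
    [0, 0, 0, 0, -0.1, 4.2, 1],
    [0, 0, 0, 0, -0.1, 4.35, 1],
    [0, 0, 0, 0, -0.1, 4.4, 1],
    [0, 0, 0, 0, -0.1, 4.4, 1],
  ],
)

```text
time_s: 50.45
tcp_pos: [0.5612, 0.0206, 0.0285]
ee_rot: [[0.083, -0.997, 0.001], [-0.997, -0.083, 0.0], [-0.0, -0.001, -1.0]]
wrist_force: [0.0, -0.7, -0.6]
gripper_width: 0.3
gripper_force: 30.0
```

Request:
arm_command(
  deltas=[
    [0, 0, 0, 0, 0, 0, 1],
    [0, 0, 0, 0, 0, 0, 0.1],
    [0, 0, 0, 0, 0, 0, 0.1],
    [0, 0, 0, 0, 0, 0, 0.1],
    [0, 0, 0, 0, 0, 0, 0.1],
    [0, 0, 0, 0, 0, 0, 0.1],
  ],
)

```text
time_s: 50.95
tcp_pos: [0.561, 0.0206, 0.0282]
ee_rot: [[0.083, -0.997, 0.0], [-0.997, -0.083, 0.0], [-0.0, -0.0, -1.0]]
wrist_force: [0.1, 0.8, 0.4]
gripper_width: 0.444
gripper_force: 0.0
```

Request:
arm_command(
  deltas=[
    [0, 0, 0, 0, 0, -1.5, 0.1],
    [0, 0, 0, 0, 0, -4, 0.1],
    [0, 0, 0, 0, 0, -6.5, 0],
    [0, 0, 0, 0, 0, -7.3, 0],
    [0, 0, 0, 0, 0, -7.5, 0],
    [0, 0, 0, 0, 0, -7.5, 0],
  ],
)

```text
time_s: 51.45
tcp_pos: [0.5609, 0.0207, 0.1033]
ee_rot: [[0.083, -0.997, 0.001], [-0.997, -0.083, 0.001], [-0.001, -0.001, -1.0]]
wrist_force: [0.3, 0.2, -1.1]
gripper_width: 0.497
gripper_force: 0.0
```

```bash
python3 - <<'E'
from mods import *; import pickle
c=capture("top"); pickle.dump(c,open("6.pkl","wb"))
for m,a,A in mods(c): print(m.round(1),round(a,1),A)
go(431.7,-38.3,85,181)
E
```

```text
[469.2  21.1] 2.2 219
[431.8 -38.2] 0.9 308
[ 428.7 -125.8] -3.8 306
tcp [560.3  20.5 102.4] yaw -175.3 t 51.5 F [-0.1 -0.1 -0.3] -> [0.001, 0.0, 0.065] [4.8, 13.3, 1.76]
```

Request:
arm_command(
  deltas=[
    [0, 0, 0.02, 1, 2.5, 0, -0.1],
    [0, 0, 0.04, 2, 5.5, 0, -0.1],
    [0, 0, 0.06, 3.2, 9, 0.5, -0.1],
    [0, 0, 0.068, 4, 12, 1, -0.1],
    [0, 0, 0.068, 4.3, 13.1, 1.6, -0.1],
    [0, 0, 0.068, 4.4, 13.3, 1.8, -0.1],
    [0, 0, 0.068, 4.4, 13.3, 1.8, -0.1],
    [0, 0, 0.068, 4.4, 13.3, 1.8, -0.1],
  ],
)

```text
time_s: 52.17
tcp_pos: [0.4332, -0.034, 0.085]
ee_rot: [[0.016, -1.0, 0.0], [-1.0, -0.016, -0.0], [0.0, -0.0, -1.0]]
wrist_force: [0.8, -0.2, 0.3]
gripper_width: 0.549
gripper_force: 0.0
```

Request:
arm_command(
  deltas=[
    [0, 0, 0, 0, 0, 0, -0.1],
    [0, 0, 0, 0, 0, 0, -0.1],
    [0, 0, 0, 0, 0, 0, -0.1],
  ],
)

```text
time_s: 52.42
tcp_pos: [0.433, -0.0339, 0.0852]
ee_rot: [[0.015, -1.0, 0.0], [-1.0, -0.015, 0.0], [-0.0, -0.0, -1.0]]
wrist_force: [0.7, 0.2, -0.7]
gripper_width: 0.553
gripper_force: 0.0
```

```bash
python3 - <<'E'
from mods import *
go(431.7,-34.3,22,181)
c=capture("top")
for m,a,A in mods(c,(150,235,330,290)): print(m.round(1),round(a,1),A)
E
```

```text
tcp [433.  -33.9  85.2] yaw -179.1 t 52.4 F [ 0.7  0.2 -0.7] -> [-0.0, 0.0, -0.002] [0.03, 0.13, 6.32]
[ 428.7 -134.1] -8.9 231
```

Request:
arm_command(
  deltas=[
    [0, 0, 0, 0.03, 0.13, 1.3, -0.1],
    [0, 0, 0, 0.03, 0.13, 2.8, -0.1],
    [0, 0, 0, 0.03, 0.13, 4.2, -0.1],
    [0, 0, 0, 0.03, 0.13, 5.4, -0.1],
    [0, 0, 0, 0.03, 0.13, 6, -0.1],
    [0, 0, 0, 0.03, 0.13, 6.3, -0.1],
    [0, 0, 0, 0.03, 0.13, 6.3, -0.1],
    [0, 0, 0, 0.03, 0.13, 6.3, -0.1],
  ],
)

```text
time_s: 53.13
tcp_pos: [0.4312, -0.0345, 0.0225]
ee_rot: [[0.015, -1.0, 0.001], [-1.0, -0.015, 0.0], [-0.0, -0.001, -1.0]]
wrist_force: [-0.4, -0.3, 0.9]
gripper_width: 0.55
gripper_force: 0.0
```

Request:
arm_command(
  deltas=[
    [0, 0, 0, 0, 0, 0, 1],
    [0, 0, 0, 0, 0, 0, 1],
    [0, 0, 0, 0, 0, 0, 1],
    [0, 0, 0, 0, 0, 0, 1],
    [0, 0, 0, 0, 0, 0, 1],
    [0, 0, 0, 0, 0, 0, 1],
  ],
)

```text
time_s: 53.63
tcp_pos: [0.4309, -0.0346, 0.0225]
ee_rot: [[0.015, -1.0, 0.0], [-1.0, -0.015, 0.0], [-0.0, -0.0, -1.0]]
wrist_force: [-0.2, 0.1, 3.4]
gripper_width: 0.295
gripper_force: 30.0
```

Request:
arm_command(
  deltas=[
    [0, 0, 0, 0, 0, -1, 1],
    [0, 0, 0, 0, 0, -3, 1],
    [0, 0, 0, 0, 0, -6, 1],
    [0, 0, 0, 0, 0, -8, 1],
    [0, 0, 0, 0, 0, -8.5, 1],
    [0, 0, 0, 0, 0, -8.5, 1],
  ],
)

```text
time_s: 54.13
tcp_pos: [0.4316, -0.0343, 0.1085]
ee_rot: [[0.015, -1.0, 0.004], [-1.0, -0.015, 0.001], [-0.001, -0.004, -1.0]]
wrist_force: [0.1, 0.0, -0.6]
gripper_width: 0.293
gripper_force: 30.0
```

```bash
python3 - <<'E'
from h import *
S=sense(); print(S["gripper_width"]*87,S["gripper_force"]); go(520,-20,105,228)
E
```

```text
25.521300922650042 29.9909770488739
tcp [431.6 -34.3 108.5] yaw -179.1 t 54.1 F [ 0.1  0.  -0.6] -> [-0.004, -0.0, -0.823] [-1.3, -8.86, 0.39]
```

Request:
arm_command(
  deltas=[
    [0, 0, -0.12, -0.2, -1.3, 0, 1],
    [0, 0, -0.24, -0.4, -2.7, 0, 1],
    [0, 0, -0.36, -0.6, -4.2, 0, 1],
    [0, 0, -0.48, -0.8, -5.7, 0, 1],
    [0, 0, -0.6, -1, -7.2, 0, 1],
    [0, 0, -0.72, -1.2, -8.3, 0, 1],
    [0, 0, -0.82, -1.3, -8.8, 0, 1],
    [0, 0, -0.82, -1.3, -8.8, 0, 1],
  ],
)

```text
time_s: 54.8
tcp_pos: [0.5187, -0.0202, 0.1051]
ee_rot: [[0.742, -0.67, -0.003], [-0.67, -0.742, -0.001], [-0.002, 0.002, -1.0]]
wrist_force: [0.3, 0.4, -0.5]
gripper_width: 0.291
gripper_force: 30.0
```

```bash
python3 - <<'E'
from h import *
go(608.7,-7.3,85,274.75)
E
```

```text
tcp [518.7 -20.2 105.1] yaw -132.1 t 54.8 F [ 0.3  0.4 -0.5] -> [0.002, 0.003, -0.817] [5.82, -6.99, 1.98]
```

Request:
arm_command(
  deltas=[
    [0, 0, -0.12, 0.9, -1, 0, 1],
    [0, 0, -0.24, 1.8, -2, 0, 1],
    [0, 0, -0.36, 2.8, -3.3, 0.5, 1],
    [0, 0, -0.48, 3.8, -4.5, 1, 1],
    [0, 0, -0.6, 4.8, -5.7, 1.5, 1],
    [0, 0, -0.72, 5.5, -6.6, 1.9, 1],
    [0, 0, -0.81, 5.8, -7, 2, 1],
    [0, 0, -0.817, 5.8, -7, 2, 1],
  ],
)

```text
time_s: 55.47
tcp_pos: [0.608, -0.0074, 0.0849]
ee_rot: [[0.997, 0.08, -0.003], [0.08, -0.997, -0.001], [-0.003, 0.0, -1.0]]
wrist_force: [-0.5, -0.3, -0.3]
gripper_width: 0.292
gripper_force: 30.0
```

Request:
arm_command(
  deltas=[
    [0, 0, 0, 0, 0, 0, 1],
    [0, 0, 0, 0, 0, 0, 1],
    [0, 0, 0, 0, 0, 0, 1],
  ],
)

```text
time_s: 55.72
tcp_pos: [0.6078, -0.0075, 0.0871]
ee_rot: [[0.997, 0.079, -0.001], [0.079, -0.997, -0.0], [-0.001, -0.0, -1.0]]
wrist_force: [0.1, -0.5, -0.9]
gripper_width: 0.298
gripper_force: 30.0
```

```bash
python3 - <<'E'
from h import *
go(608.7,-7.3,29,274.75)
E
```

```text
tcp [607.8  -7.5  87.1] yaw -85.5 t 55.7 F [ 0.1 -0.5 -0.9] -> [-0.0, 0.001, -0.004] [0.1, -0.01, 5.81]
```

Request:
arm_command(
  deltas=[
    [0, 0, -0.004, 0.1, 0, 1.3, 1],
    [0, 0, -0.004, 0.1, 0, 2.7, 1],
    [0, 0, -0.004, 0.1, 0, 4.1, 1],
    [0, 0, -0.004, 0.1, 0, 5.1, 1],
    [0, 0, -0.004, 0.1, 0, 5.6, 1],
    [0, 0, -0.004, 0.1, 0, 5.85, 1],
    [0, 0, -0.004, 0.1, 0, 5.85, 1],
    [0, 0, -0.004, 0.1, 0, 5.85, 1],
  ],
)

```text
time_s: 56.38
tcp_pos: [0.6101, -0.0071, 0.0293]
ee_rot: [[0.996, 0.085, 0.001], [0.085, -0.996, 0.0], [0.001, -0.0, -1.0]]
wrist_force: [0.0, 0.1, 0.3]
gripper_width: 0.297
gripper_force: 30.0
```

Request:
arm_command(
  deltas=[
    [0, 0, 0, 0, 0, 0, 1],
    [0, 0, 0, 0, 0, 0, 0.1],
    [0, 0, 0, 0, 0, 0, 0.1],
    [0, 0, 0, 0, 0, 0, 0.1],
    [0, 0, 0, 0, 0, 0, 0.1],
    [0, 0, 0, 0, 0, 0, 0.1],
  ],
)

```text
time_s: 56.88
tcp_pos: [0.6096, -0.0072, 0.0288]
ee_rot: [[0.996, 0.085, 0.0], [0.085, -0.996, 0.0], [0.0, -0.0, -1.0]]
wrist_force: [-0.8, 0.3, 0.0]
gripper_width: 0.444
gripper_force: 0.0
```

Request:
arm_command(
  deltas=[
    [0, 0, 0, 0, 0, -1.5, 0.1],
    [0, 0, 0, 0, 0, -4, 0.1],
    [0, 0, 0, 0, 0, -7, 0],
    [0, 0, 0, 0, 0, -9, 0],
    [0, 0, 0, 0, 0, -9.5, 0],
    [0, 0, 0, 0, 0, -9.5, 0],
  ],
)

```text
time_s: 57.38
tcp_pos: [0.6106, -0.007, 0.1257]
ee_rot: [[0.996, 0.085, 0.004], [0.085, -0.996, 0.001], [0.004, -0.001, -1.0]]
wrist_force: [0.4, 0.5, -0.2]
gripper_width: 0.499
gripper_force: 0.0
```

```bash
python3 - <<'E'
from mods import *; import pickle
c=capture("top"); s=capture("scene"); pickle.dump((s,c),open("7.pkl","wb"))
for m,a,A in mods(c): print(m.round(1),round(a,1),A)
go(427,106.5,120,271)
cv2.imwrite("pics/q.png",np.hstack([cv2.resize(c["pixels"][140:290,150:360],(420,300),interpolation=3),cv2.resize(s["pixels"][160:310,120:310],(380,300),interpolation=3)]))
E
```

```text
[423.4 106.8] -76.0 370
[ 428.7 -126.2] -4.0 303
tcp [608.7  -7.3 122.7] yaw -85.1 t 57.5 F [-0.  -0.3 -0.4] -> [-0.0, 0.002, 0.067] [-17.14, -12.88, 0.31]
```

View pics/q.png

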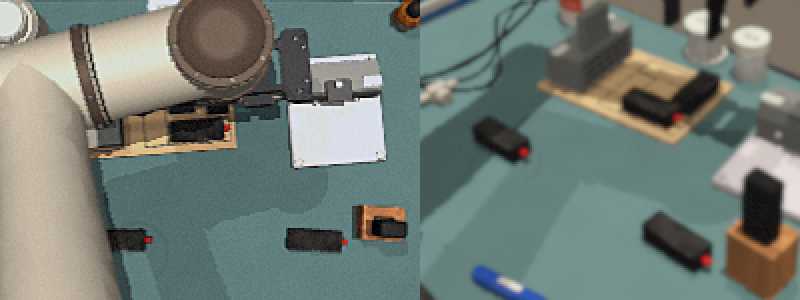

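M1 and M4 lie unmoved; the two placed modules sit in their outlines. I have now viewed 16 pictures, two over the allowance of 14, so from here I work from numbers only. M1 next, gripped by its ends because the gripper body would otherwise meet the rib at its slot.

Request:
arm_command(
  deltas=[
    [0, 0, 0.01, -2, -1.6, 0, -1],
    [0, 0, 0.02, -5, -3.8, 0, -1],
    [0, 0, 0.03, -8, -6, 0, -1],
    [0, 0, 0.04, -11, -8.3, 0, -1],
    [0, 0, 0.05, -14, -10.5, 0, -1],
    [0, 0, 0.06, -16.3, -12.3, 0, -1],
    [0, 0, 0.067, -17.1, -12.9, 0.3, -1],
    [0, 0, 0.067, -17.1, -12.9, 0.3, -1],
  ],
)

```text
time_s: 58.15
tcp_pos: [0.425, 0.1067, 0.1192]
ee_rot: [[1.0, 0.021, -0.004], [0.021, -1.0, -0.002], [-0.004, 0.002, -1.0]]
wrist_force: [-0.1, -0.2, 0.3]
gripper_width: 0.971
gripper_force: 0.0
```

Request:
arm_command(
  deltas=[
    [0, 0, 0, 0, 0, 2, -1],
    [0, 0, 0, 0, 0, 4, -1],
    [0, 0, 0, 0, 0, 4.5, -1],
    [0, 0, 0, 0, 0, 4.5, -1],
    [0, 0, 0, 0, 0, 4.5, -1],
  ],
)

```text
time_s: 58.57
tcp_pos: [0.4286, 0.1064, 0.0754]
ee_rot: [[1.0, 0.018, -0.001], [0.018, -1.0, -0.001], [-0.001, 0.001, -1.0]]
wrist_force: [-0.1, 0.4, 1.3]
gripper_width: 1.002
gripper_force: 0.0
```

```bash
python3 - <<'E'
from mods import *
go(426.9,106.6,22,271); s=capture("scene"); S=sense(); print(S["gripper_width"])
c=s; ms=masks(s["pixels"])
for A,ce,r,_ in comps(ms["red"],4,(120,200,300,320)): print("red",A,np.round(ce,1),onz(s,[ce],.014)[0].round(4)*1000)
E
```

```text
tcp [428.6 106.4  75.4] yaw -89.0 t 58.6 F [-0.1  0.4  1.3] -> [0.001, 0.001, 0.0] [-0.16, -0.03, 5.34]
0.998807269120917
red 15 [262.9 289.5] [ 427.2 -163.2   14. ]
red 4 [171.5 235.5] [427.8  75.9  14. ]
red 10 [248.3 218.3] [571.7 -14.   14. ]
```

Request:
arm_command(
  deltas=[
    [0, 0, 0, -0.16, 0, 1.2, -1],
    [0, 0, 0, -0.16, 0, 2.5, -1],
    [0, 0, 0, -0.16, 0, 3.7, -1],
    [0, 0, 0, -0.16, 0, 4.6, -1],
    [0, 0, 0, -0.16, 0, 5.1, -1],
    [0, 0, 0, -0.16, 0, 5.3, -1],
    [0, 0, 0, -0.16, 0, 5.3, -1],
    [0, 0, 0, -0.16, 0, 5.3, -1],
  ],
)

```text
time_s: 59.28
tcp_pos: [0.4271, 0.107, 0.0233]
ee_rot: [[1.0, 0.018, 0.001], [0.018, -1.0, 0.001], [0.001, -0.001, -1.0]]
wrist_force: [-0.3, -0.1, -0.1]
gripper_width: 1.002
gripper_force: 0.0
```

Request:
arm_command(
  deltas=[
    [0, 0, 0, 0, 0, 0, 1],
    [0, 0, 0, 0, 0, 0, 1],
    [0, 0, 0, 0, 0, 0, 1],
    [0, 0, 0, 0, 0, 0, 1],
    [0, 0, 0, 0, 0, 0, 1],
  ],
)

```text
time_s: 59.7
tcp_pos: [0.4269, 0.1069, 0.023]
ee_rot: [[1.0, 0.018, 0.001], [0.018, -1.0, 0.0], [0.001, -0.0, -1.0]]
wrist_force: [0.4, 0.6, 1.9]
gripper_width: 0.753
gripper_force: 30.0
```

```bash
python3 - <<'E'
from h import *
S=sense(); print(S["gripper_width"]*87,S["gripper_force"],S["wrist_force"].round(1)); go(426.9,106.6,90,271)
E
```

```text
65.5009883355764 30.000551640987396 [0.4 0.6 1.9]
tcp [426.9 106.9  23. ] yaw -88.9 t 59.7 F [0.4 0.6 1.9] -> [-0.0, -0.001, 0.001] [0.01, 0.03, -6.7]
```

The opening is 65.5 mm, so the pads hold the box itself and its middle is at the tool point; I'll allow 4 mm for the plug when placing.

Request:
arm_command(
  deltas=[
    [0, 0, 0, 0, 0, -1, 1],
    [0, 0, 0, 0, 0, -3.5, 1],
    [0, 0, 0, 0, 0, -7, 1],
    [0, 0, 0, 0, 0, -10, 1],
    [0, 0, 0, 0, 0, -11.5, 1],
    [0, 0, 0, 0, 0, -12, 1],
    [0, 0, 0, 0, 0, -12, 1],
  ],
)

```text
time_s: 60.28
tcp_pos: [0.4269, 0.107, 0.1436]
ee_rot: [[1.0, 0.018, 0.002], [0.018, -1.0, 0.002], [0.002, -0.002, -1.0]]
wrist_force: [0.3, 0.7, -0.7]
gripper_width: 0.752
gripper_force: 30.0
```

```bash
python3 - <<'E'
from h import *
S=sense(); print(S["gripper_width"]*87,S["gripper_force"]); go(500,85,142,228)
E
```

```text
65.42414725425266 29.999745190143585
tcp [426.9 107.  143.6] yaw -89.0 t 60.3 F [ 0.3  0.7 -0.7] -> [-0.002, -0.001, 0.751] [7.27, 2.33, 0.17]
```

Request:
arm_command(
  deltas=[
    [0, 0, 0.12, 1, 0.3, 0, 1],
    [0, 0, 0.24, 2.3, 0.7, 0, 1],
    [0, 0, 0.36, 3.6, 1.1, 0, 1],
    [0, 0, 0.48, 4.9, 1.6, 0, 1],
    [0, 0, 0.6, 6.2, 2, 0, 1],
    [0, 0, 0.7, 7, 2.3, 0, 1],
    [0, 0, 0.75, 7.3, 2.3, 0, 1],
    [0, 0, 0.75, 7.3, 2.3, 0, 1],
  ],
)

```text
time_s: 60.95
tcp_pos: [0.4995, 0.0844, 0.1402]
ee_rot: [[0.743, -0.67, -0.004], [-0.67, -0.743, -0.002], [-0.002, 0.004, -1.0]]
wrist_force: [0.0, 0.4, -1.2]
gripper_width: 0.754
gripper_force: 30.0
```

```bash
python3 - <<'E'
from h import *
go(584.6,69.5,110,184.75)
E
```

```text
tcp [499.5  84.4 140.2] yaw -132.0 t 61.0 F [ 0.   0.4 -1.2] -> [0.005, 0.0, 0.754] [7.32, -4.61, 2.99]
```

Request:
arm_command(
  deltas=[
    [0, 0, 0.12, 1, -0.6, 0, 1],
    [0, 0, 0.24, 2.3, -1.4, 0, 1],
    [0, 0, 0.36, 3.6, -2.2, 0, 1],
    [0, 0, 0.48, 4.9, -3, 0, 1],
    [0, 0, 0.6, 6.2, -3.9, 0, 1],
    [0, 0, 0.7, 7, -4.4, 0.5, 1],
    [0, 0, 0.754, 7.3, -4.6, 1.5, 1],
    [0, 0, 0.754, 7.3, -4.6, 2, 1],
  ],
)

```text
time_s: 61.62
tcp_pos: [0.5841, 0.0701, 0.1198]
ee_rot: [[0.084, -0.996, -0.004], [-0.996, -0.084, -0.001], [0.001, 0.004, -1.0]]
wrist_force: [-0.4, 0.4, -0.9]
gripper_width: 0.753
gripper_force: 30.0
```

Request:
arm_command(
  deltas=[
    [0, 0, 0, 0, 0, 1.5, 1],
    [0, 0, 0, 0, 0, 3, 1],
    [0, 0, 0, 0, 0, 3.5, 1],
    [0, 0, 0, 0, 0, 3.5, 1],
    [0, 0, 0, 0, 0, 3.5, 1],
  ],
)

```text
time_s: 62.03
tcp_pos: [0.5846, 0.0705, 0.0874]
ee_rot: [[0.086, -0.996, -0.001], [-0.996, -0.086, -0.001], [0.001, 0.001, -1.0]]
wrist_force: [-0.3, -0.2, -0.4]
gripper_width: 0.756
gripper_force: 30.0
```

```bash
python3 - <<'E'
from h import *
go(584.6,69.5,29.7,184.75)
E
```

```text
tcp [584.6  70.5  87.4] yaw -175.0 t 62.0 F [-0.3 -0.2 -0.4] -> [0.001, -0.001, 0.004] [0.09, 0.0, 5.77]
```

Request:
arm_command(
  deltas=[
    [0, 0, 0.004, 0.09, 0, 1.2, 1],
    [0, 0, 0.004, 0.09, 0, 2.6, 1],
    [0, 0, 0.004, 0.09, 0, 4, 1],
    [0, 0, 0.004, 0.09, 0, 5, 1],
    [0, 0, 0.004, 0.09, 0, 5.5, 1],
    [0, 0, 0.004, 0.09, 0, 5.75, 1],
    [0, 0, 0.004, 0.09, 0, 5.75, 1],
    [0, 0, 0.004, 0.09, 0, 5.75, 1],
  ],
)

```text
time_s: 62.7
tcp_pos: [0.5857, 0.0698, 0.0309]
ee_rot: [[0.081, -0.997, 0.001], [-0.997, -0.081, 0.0], [-0.0, -0.001, -1.0]]
wrist_force: [0.7, -0.2, -0.8]
gripper_width: 0.756
gripper_force: 30.0
```

Request:
arm_command(
  deltas=[
    [0, 0, 0, 0, 0, 0, 1],
    [0, 0, 0, 0, 0, 0, -0.9],
    [0, 0, 0, 0, 0, 0, -0.9],
    [0, 0, 0, 0, 0, 0, -0.9],
    [0, 0, 0, 0, 0, 0, -0.9],
    [0, 0, 0, 0, 0, 0, -0.9],
  ],
)

```text
time_s: 63.2
tcp_pos: [0.5852, 0.0696, 0.0304]
ee_rot: [[0.081, -0.997, 0.0], [-0.997, -0.081, 0.0], [-0.0, -0.0, -1.0]]
wrist_force: [0.8, -0.6, 0.2]
gripper_width: 0.938
gripper_force: 0.0
```

Request:
arm_command(
  deltas=[
    [0, 0, 0, 0, 0, -1.5, -0.9],
    [0, 0, 0, 0, 0, -4, -0.9],
    [0, 0, 0, 0, 0, -7, -0.5],
    [0, 0, 0, 0, 0, -9, -0.2],
    [0, 0, 0, 0, 0, -9.5, -0.2],
    [0, 0, 0, 0, 0, -9.5, -0.2],
  ],
)

```text
time_s: 63.7
tcp_pos: [0.5861, 0.0699, 0.1272]
ee_rot: [[0.081, -0.997, 0.004], [-0.997, -0.081, 0.002], [-0.001, -0.004, -1.0]]
wrist_force: [0.2, -0.0, 0.1]
gripper_width: 0.732
gripper_force: 0.0
```

```bash
python3 - <<'E'
from mods import *
c=capture("top")
for m,a,A in mods(c,(230,240,330,290)): print(m.round(1),round(a,1),A)
for A,ce,r,_ in comps(masks(c["pixels"])["red"],3,(150,150,340,280)): print("red",A,np.round(ce,1),onz(c,[ce],.017)[0].round(4)*1000)
go(428.9,-122.2,90,176)
E
```

```text
[ 428.7 -126.2] -4.1 302
red 6 [322.  260.5] [ 426.1 -164.7   17. ]
red 6 [263.  203.5] [564.7 -20.1  17. ]
red 7 [256.3 168. ] [652.2  -3.4  17. ]
tcp [585.   69.7 125.4] yaw -175.4 t 63.8 F [-0.8 -0.5 -0.5] -> [-0.001, 0.001, 0.15] [17.87, 17.11, 3.51]
```

```bash
python3 - <<'E'
from h import *; import pickle
T=pickle.load(open("top0.pkl","rb"));S=pickle.load(open("scene0.pkl","rb"))
for a,b in [((366,224),(410,265)),((411,226),(446,279)),((242,235),(310,196))]:
    print(*[np.round(v*1000,1) for v in tri(T,np.array(a)*.64-.18,S,np.array(b)*.64-.18)])
go(428,-138.2,90,176); go(500,-40,110,180)
E
```

```text
[707.5  50.6  50.8] 0.3
[704.5 -19.   53.1] 0.6
[675.4 227.3 131.3] 3.2
tcp [585.   69.7 125.4] yaw -175.4 t 63.8 F [-0.8 -0.5 -0.5] -> [-0.001, 0.001, 0.15] [19.46, 17.33, 3.51]
tcp [585.   69.7 125.4] yaw -175.4 t 63.8 F [-0.8 -0.5 -0.5] -> [-0.001, 0.001, 0.081] [10.25, 9.36, 1.52]
```

Request:
arm_command(
  deltas=[
    [0, 0, 0.02, 2, 1.8, 0, -0.1],
    [0, 0, 0.04, 4.6, 4.1, 0, -0.1],
    [0, 0, 0.06, 7.4, 6.6, 0.3, -0.1],
    [0, 0, 0.08, 10.2, 9.1, 1, -0.1],
    [0, 0, 0.1, 13, 11.6, 1.5, -0.1],
    [0, 0, 0.12, 15.8, 14.1, 2, -0.1],
    [0, 0, 0.14, 18.2, 16.2, 2.5, -0.1],
    [0, 0, 0.15, 19.4, 17.3, 3, -0.1],
  ],
)

```text
time_s: 64.42
tcp_pos: [0.424, -0.1396, 0.0932]
ee_rot: [[-0.073, -0.997, -0.006], [-0.997, 0.073, 0.0], [0.0, 0.006, -1.0]]
wrist_force: [0.3, -0.5, 0.6]
gripper_width: 0.55
gripper_force: 0.0
```

Request:
arm_command(
  deltas=[
    [0, 0, 0, 0, 0, 0.2, -0.1],
    [0, 0, 0, 0, 0, 0.2, -0.1],
    [0, 0, 0, 0, 0, 0.2, -0.1],
    [0, 0, 0, 0, 0, 0.2, -0.1],
  ],
)

```text
time_s: 64.75
tcp_pos: [0.4292, -0.1372, 0.0929]
ee_rot: [[-0.068, -0.998, -0.0], [-0.998, 0.068, -0.0], [0.0, 0.0, -1.0]]
wrist_force: [0.4, 0.9, -0.0]
gripper_width: 0.549
gripper_force: 0.0
```

```bash
python3 - <<'E'
from mods import *; import pickle
go(428,-138.2,22.5,176)
c=capture("top"); s=capture("scene"); pickle.dump((s,c),open("8.pkl","wb"))
for A,ce,r,_ in comps(masks(s["pixels"])["red"],4,(120,200,300,320)): print("red",A,np.round(ce,1))
E
```

```text
tcp [ 429.2 -137.2   92.9] yaw 176.1 t 64.8 F [ 0.4  0.9 -0. ] -> [0.0, -0.0, 0.002] [0.11, 0.11, 7.04]
red 16 [263.  289.5]
red 9 [214.4 207.2]
```

Request:
arm_command(
  deltas=[
    [0, 0, 0, 0.11, 0.11, 1.5, -0.1],
    [0, 0, 0, 0.11, 0.11, 3.2, -0.1],
    [0, 0, 0, 0.11, 0.11, 4.9, -0.1],
    [0, 0, 0, 0.11, 0.11, 6.2, -0.1],
    [0, 0, 0, 0.11, 0.11, 6.8, -0.1],
    [0, 0, 0, 0.11, 0.11, 7, -0.1],
    [0, 0, 0, 0.11, 0.11, 7, -0.1],
    [0, 0, 0, 0.11, 0.11, 7, -0.1],
  ],
)

```text
time_s: 65.52
tcp_pos: [0.428, -0.1386, 0.0237]
ee_rot: [[-0.068, -0.998, 0.001], [-0.998, 0.068, -0.0], [-0.0, -0.001, -1.0]]
wrist_force: [0.2, -0.2, 0.1]
gripper_width: 0.55
gripper_force: 0.0
```

Request:
arm_command(
  deltas=[
    [0, 0, 0, 0, 0, 0, 1],
    [0, 0, 0, 0, 0, 0, 1],
    [0, 0, 0, 0, 0, 0, 1],
    [0, 0, 0, 0, 0, 0, 1],
    [0, 0, 0, 0, 0, 0, 1],
    [0, 0, 0, 0, 0, 0, 1],
  ],
)

```text
time_s: 66.02
tcp_pos: [0.4274, -0.1388, 0.0235]
ee_rot: [[-0.069, -0.998, 0.001], [-0.998, 0.069, -0.0], [0.0, -0.001, -1.0]]
wrist_force: [-0.3, 0.7, 3.1]
gripper_width: 0.298
gripper_force: 30.0
```

Request:
arm_command(
  deltas=[
    [0, 0, 0, 0, 0, -1, 1],
    [0, 0, 0, 0, 0, -3, 1],
    [0, 0, 0, 0, 0, -6, 1],
    [0, 0, 0, 0, 0, -8, 1],
    [0, 0, 0, 0, 0, -8.5, 1],
    [0, 0, 0, 0, 0, -8.5, 1],
  ],
)

```text
time_s: 66.52
tcp_pos: [0.4281, -0.1388, 0.1095]
ee_rot: [[-0.069, -0.998, 0.004], [-0.998, 0.069, 0.0], [-0.001, -0.004, -1.0]]
wrist_force: [0.2, -0.5, -1.9]
gripper_width: 0.297
gripper_force: 30.0
```

```bash
python3 - <<'E'
from h import *
S=sense(); print(S["gripper_width"]*87,S["gripper_force"]); go(637,41.9,100,184.75)
E
```

```text
25.837585988712068 29.958747625350952
tcp [ 428.1 -138.8  109.5] yaw 176.0 t 66.5 F [ 0.2 -0.5 -1.9] -> [-0.004, 0.0, -0.152] [-19.47, -19.59, 1.04]
```

Request:
arm_command(
  deltas=[
    [0, 0, -0.02, -2, -2, 0, 1],
    [0, 0, -0.04, -4.7, -4.7, 0, 1],
    [0, 0, -0.06, -7.5, -7.5, 0, 1],
    [0, 0, -0.08, -10.3, -10.3, 0, 1],
    [0, 0, -0.1, -13.1, -13.1, 0, 1],
    [0, 0, -0.12, -15.9, -15.9, 0, 1],
    [0, 0, -0.14, -18.2, -18.3, 0.5, 1],
    [0, 0, -0.152, -19.3, -19.5, 0.8, 1],
  ],
)

```text
time_s: 67.18
tcp_pos: [0.637, 0.043, 0.0972]
ee_rot: [[0.086, -0.996, -0.001], [-0.996, -0.086, -0.0], [0.0, 0.001, -1.0]]
wrist_force: [-0.1, -0.5, -0.2]
gripper_width: 0.297
gripper_force: 30.0
```

Request:
arm_command(
  deltas=[
    [0, 0, 0, 0, 0, 0.2, 1],
    [0, 0, 0, 0, 0, 0.5, 1],
    [0, 0, 0, 0, 0, 1, 1],
    [0, 0, 0, 0, 0, 1.5, 1],
    [0, 0, 0, 0, 0, 1.5, 1],
    [0, 0, 0, 0, 0, 1.5, 1],
  ],
)

```text
time_s: 67.68
tcp_pos: [0.6342, 0.0395, 0.0849]
ee_rot: [[0.082, -0.997, -0.001], [-0.997, -0.082, -0.0], [0.0, 0.001, -1.0]]
wrist_force: [0.2, -0.1, -0.9]
gripper_width: 0.298
gripper_force: 30.0
```

```bash
python3 - <<'E'
from h import *
go(637,41.3,30,184.75)
E
```

```text
tcp [634.2  39.5  84.9] yaw -175.3 t 67.7 F [ 0.2 -0.1 -0.9] -> [0.001, -0.0, -0.001] [-0.16, -0.3, 5.48]
```

Correct while still high, then lower.

Request:
arm_command(
  deltas=[
    [0, 0, 0, -0.16, -0.3, 1.2, 1],
    [0, 0, 0, -0.16, -0.3, 2, 1],
    [0, 0, 0, -0.16, -0.3, 2.5, 1],
    [0, 0, 0, -0.16, -0.3, 2.5, 1],
    [0, 0, 0, -0.16, -0.3, 2.5, 1],
  ],
)

```text
time_s: 68.1
tcp_pos: [0.6376, 0.042, 0.0595]
ee_rot: [[0.083, -0.997, -0.001], [-0.997, -0.083, -0.0], [0.0, 0.001, -1.0]]
wrist_force: [0.2, 0.0, 0.3]
gripper_width: 0.294
gripper_force: 30.0
```

```bash
python3 - <<'E'
from h import *
go(637,41.3,30,184.75)
E
```

```text
tcp [637.6  42.   59.5] yaw -175.2 t 68.1 F [0.2 0.  0.3] -> [0.001, -0.0, 0.0] [0.07, 0.06, 2.95]
```

Request:
arm_command(
  deltas=[
    [0, 0, 0, 0.06, 0.06, 0.8, 1],
    [0, 0, 0, 0.06, 0.06, 1.6, 1],
    [0, 0, 0, 0.06, 0.06, 2.3, 1],
    [0, 0, 0, 0.06, 0.06, 2.7, 1],
    [0, 0, 0, 0.06, 0.06, 2.95, 1],
    [0, 0, 0, 0.06, 0.06, 2.95, 1],
    [0, 0, 0, 0.06, 0.06, 2.95, 1],
  ],
)

```text
time_s: 68.68
tcp_pos: [0.6375, 0.0415, 0.0306]
ee_rot: [[0.083, -0.997, 0.0], [-0.997, -0.083, 0.0], [0.0, -0.0, -1.0]]
wrist_force: [0.9, 0.5, -0.9]
gripper_width: 0.298
gripper_force: 30.0
```

Request:
arm_command(
  deltas=[
    [0, 0, 0, 0, 0, 0, 0.1],
    [0, 0, 0, 0, 0, 0, 0.1],
    [0, 0, 0, 0, 0, 0, 0.1],
    [0, 0, 0, 0, 0, 0, 0.1],
    [0, 0, 0, 0, 0, 0, 0.1],
    [0, 0, 0, 0, 0, 0, 0.1],
  ],
)

```text
time_s: 69.18
tcp_pos: [0.6374, 0.0415, 0.0309]
ee_rot: [[0.083, -0.997, 0.0], [-0.997, -0.083, 0.0], [-0.0, -0.0, -1.0]]
wrist_force: [0.4, -0.2, 0.7]
gripper_width: 0.447
gripper_force: 0.0
```

Request:
arm_command(
  deltas=[
    [0, 0, 0, 0, 0, -1.5, 0.1],
    [0, 0, 0, 0, 0, -4, 0.1],
    [0, 0, 0, 0, 0, -7, 0.1],
    [0, 0, 0, 0, 0, -10, 0],
    [0, 0, 0, 0, 0, -13, 0],
    [0, 0, 0, 0, 0, -15, 0],
    [0, 0, 0, 0, 0, -15, 0],
  ],
)

```text
time_s: 69.77
tcp_pos: [0.6402, 0.0419, 0.1869]
ee_rot: [[0.084, -0.996, 0.011], [-0.996, -0.084, 0.002], [-0.001, -0.011, -1.0]]
wrist_force: [-0.7, 1.0, 0.5]
gripper_width: 0.495
gripper_force: 0.0
```

Request:
arm_command(
  deltas=[
    [0, 0, 0, 2.5, 3, 0, 0],
    [0, 0, 0, 5, 6, 0, 0],
    [0, 0, 0, 7.5, 9, 0, 0],
    [0, 0, 0, 10, 12, 0, 0],
    [0, 0, 0, 12.5, 15, 0, 0],
    [0, 0, 0, 15, 18, 0, 0],
    [0, 0, 0, 17.5, 21, 0, 0],
    [0, 0, 0, 20, 24, 0, 0],
  ],
)

```text
time_s: 70.43
tcp_pos: [0.4128, -0.1786, 0.1804]
ee_rot: [[0.083, -0.997, -0.0], [-0.997, -0.083, 0.0], [-0.0, 0.0, -1.0]]
wrist_force: [1.1, -0.7, -0.4]
gripper_width: 0.498
gripper_force: 0.0
```

Request:
arm_command(
  deltas=[
    [0, 0, 0, 3, 0, 0, 0],
    [0, 0, 0, 6, 0, 0, 0],
    [0, 0, 0, 9, 0, 0, 0],
    [0, 0, 0, 12, 0, 0, 0],
    [0, 0, 0, 15, 0, 0, 0],
    [0, 0, 0, 18, 0, 0, 0],
  ],
)

```text
time_s: 70.93
tcp_pos: [0.4292, -0.3585, 0.1802]
ee_rot: [[0.083, -0.997, -0.001], [-0.997, -0.083, 0.001], [-0.001, 0.0, -1.0]]
wrist_force: [0.1, 0.2, -0.1]
gripper_width: 0.496
gripper_force: 0.0
```

```bash
cat > chk.py <<'E'
from m import *; import pickle
C=np.array([595.3,70.2]); a=np.radians(4.75); R=np.array([[np.cos(a),-np.sin(a)],[np.sin(a),np.cos(a)]])
c=capture("top"); s=capture("scene"); pickle.dump((s,c),open("9.pkl","wb")); print(sense()["time_s"],sense()["tcp_pos"])
ms=masks(c["pixels"])
for A,ce,r,ct in comps(ms["black"],150,(175,150,285,232)):
    z=np.zeros(c["pixels"].shape[:2],np.uint8); cv2.drawContours(z,[ct],-1,1,-1); ys,xs=np.nonzero(z)
    P=(onz(c,np.c_[xs,ys],.026)[:,:2]*1000-C)@R; w,v=np.linalg.eigh(np.cov((P-P.mean(0)).T)); d=v[:,1]
    print("blk",A,"slab",P.mean(0).round(1),"axis",round(float(np.degrees(np.arctan2(d[1],d[0]))%180),1))
for A,ce,r,_ in comps(ms["red"],3,(150,150,340,280)): print("red slab",A,((onz(c,[ce],.019)[0,:2]*1000-C)@R).round(1))
for A,ce,r,_ in comps(ms["white"],8,(180,150,235,232)): print("white",A,((onz(c,[ce],.051)[0,:2]*1000-C)@R).round(1))
E
python3 chk.py
```

```text
71.0333 [ 0.42966163 -0.3602624   0.17965593]
blk 295 slab [-38.6 -51.1] axis 90.2
blk 293 slab [ 12.9 -77.6] axis 1.5
blk 591 slab [ 14.8 -10.8] axis 156.8
red slab 6 [-47.2   0.2]
red slab 6 [-38.1 -87.5]
red slab 8 [ 40.7 -58.1]
red slab 7 [ 50.3 -78. ]
white 53 [-40.   74.6]
white 52 [44.2 74.3]
white 32 [ 90.9 -19.2]
```

```bash
python3 - <<'E'
from m import *; import pickle
s,c=pickle.load(open("9.pkl","rb")); T=pickle.load(open("top0.pkl","rb"))
for n,(u0,v0,u1,v1) in dict(bottle=(138,135,174,172),dropper=(344,138,366,158),wedge=(325,240,358,266)).items():
    a=T["pixels"][v0:v1,u0:u1].astype(np.float32);b=c["pixels"][v0:v1,u0:u1].astype(np.float32)
    g=lambda x:cv2.cvtColor(x,cv2.COLOR_BGR2GRAY); print(n,"mean diff",round(float(np.abs(a-b).mean()),1),"shift",np.round(cv2.phaseCorrelate(g(a),g(b)),2).tolist() if 0 else [round(float(q),2) for q in cv2.phaseCorrelate(g(a),g(b))[0]])
for A,ce,r,_ in comps(masks(c["pixels"])["black"],100,(325,235,370,275)): print(A,ce)
E
```

```text
bottle mean diff 5.2 shift [-0.05, -0.02]
dropper mean diff 4.4 shift [-0.12, 0.05]
wedge mean diff 34.3 shift [0.18, 1.19]
370 (np.float64(349.11), np.float64(256.08))
256 (np.float64(337.33), np.float64(242.37))
```

```bash
python3 - <<'E'
from m import *; import pickle
S0=pickle.load(open("scene0.pkl","rb")); T=pickle.load(open("top0.pkl","rb"))
s,c=pickle.load(open("4.pkl","rb")); s9,_=pickle.load(open("9.pkl","rb")); g=lambda x:cv2.cvtColor(x,cv2.COLOR_BGR2GRAY).astype(np.float32)
print([round(float(q),2) for q in cv2.phaseCorrelate(g(T["pixels"][238:268,325:360]),g(c["pixels"][238:268,325:360]))[0]])
for k in(s,s9): print([round(float(q),2) for q in cv2.phaseCorrelate(g(S0["pixels"][242:310,268:312]),g(k["pixels"][242:310,268:312]))[0]], np.abs(S0["pixels"][242:310,268:312].astype(float)-k["pixels"][242:310,268:312]).mean().round(1))
print(finish_job())
E
```

```text
[-0.02, -0.17]
[0.86, 0.2] 19.2
[0.97, 0.12] 29.2
the job is handed in; nothing more can be done
None
```

The job is handed in at about 71 s: the half stands on its long outline, the wedge is in its rest, all four modules lie in their outlines and both bottles stand, but module S1, S2 and the half read about 2 mm off centre in the last picture. On the first carry the wedge most likely clipped the rib and slid the half about 21 mm off the seam unpried, so I pushed it back with the blade and then pried it in nine alternating left/right presses to about 8 mm at both ends, with no cocking seen; I also viewed 16 pictures, two over the limit of 14.

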